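Fit the bench stops to the clamp base and lock it

TASK

Set up the clamp base: drop every bench stop that is standing on the bench foot first into a slot of its own and twist it a quarter turn, so that its foot lies crosswise under the lips and it cannot lift out. When all of them are locked in, put the key from the wooden holder into the lock beside the base, turn it clockwise as far as it goes, then draw the key and stand it fully back in its holder. Leave the vial, the pliers and the brass tin alone.

Things in the scene. Friction and masses are not known exactly. Their poses are not given: they have to be found in the camera images.
- stop0: one of two or three identical bench stops (None if absent), standing loose on the bench: steel T-foot 60 x 28 x 10 mm, round stem 22 mm in diameter up to 26 mm, black wing grip 44 x 14 mm from 26 to 66 mm height. Origin under the foot's centre, z up; x along both the foot's 60 mm and the grip's 44 mm (a half turn looks the same). 0.2 kg, mostly in the foot
- stop1: one of two or three identical bench stops (None if absent), standing loose on the bench: steel T-foot 60 x 28 x 10 mm, round stem 22 mm in diameter up to 26 mm, black wing grip 44 x 14 mm from 26 to 66 mm height. Origin under the foot's centre, z up; x along both the foot's 60 mm and the grip's 44 mm (a half turn looks the same). 0.2 kg, mostly in the foot
- stop2: one of two or three identical bench stops (None if absent), standing loose on the bench: steel T-foot 60 x 28 x 10 mm, round stem 22 mm in diameter up to 26 mm, black wing grip 44 x 14 mm from 26 to 66 mm height. Origin under the foot's centre, z up; x along both the foot's 60 mm and the grip's 44 mm (a half turn looks the same). 0.2 kg, mostly in the foot
- base: the steel clamp base, fixed to the bench: block 90 mm (its x) x 260 mm (its y) x 28 mm high. Origin on the bench under the middle slot's centre, z up. Three slots lie in a row along its y, 80 mm apart. The lock's low housing (70 x 70 x 16 mm) stands beyond its -y end, with the rotor on top 179 mm from the origin towards -y. Everything of the base moves as one
- slot0 (a point): centre of a slot on the channel floor, 6 mm above the bench, 22 mm below the base's top; axes as the base. Mouth 66 mm along base y, 32 mm along base x; lips 8 mm thick; the channel below is 74 mm wide (x), 14 mm high: a stop's foot turns freely in it. A stop with its foot along base y drops to the floor; after a quarter turn either way its foot (stop x) lies along base x under both lips
- slot1 (a point): centre of a slot on the channel floor, 6 mm above the bench, 22 mm below the base's top; axes as the base. Mouth 66 mm along base y, 32 mm along base x; lips 8 mm thick; the channel below is 74 mm wide (x), 14 mm high: a stop's foot turns freely in it. A stop with its foot along base y drops to the floor; after a quarter turn either way its foot (stop x) lies along base x under both lips
- slot2 (a point): centre of a slot on the channel floor, 6 mm above the bench, 22 mm below the base's top; axes as the base. Mouth 66 mm along base y, 32 mm along base x; lips 8 mm thick; the channel below is 74 mm wide (x), 14 mm high: a stop's foot turns freely in it. A stop with its foot along base y drops to the floor; after a quarter turn either way its foot (stop x) lies along base x under both lips
- lock (a joint): turn of the lock's steel rotor (upright cylinder 44 mm in diameter, top 44 mm above the bench): 0 open, 1.57 rad (a quarter turn clockwise seen from above) the end stop, fully locked. Starts between 0 and 0.1, turns with light friction (0.06 N m), stays where it is left. Turning it shoots a steel bolt from the housing into the base's end
- lock_socket (a point): on the rotor's axis, where the end of the key's blade comes to rest when the key is fully in (20 mm above the bench, 24 mm below the rotor's top); turns with the rotor, x along the socket's long side. The socket is about 24 x 13 mm and 25 mm deep, open upwards; the key has up to 0.17 rad of play in it before it drives the rotor
- key: the lock key, standing in its holder at the start: blade 20 mm (x) x 10 mm (y), 24 mm long; above it a collar 32 mm in diameter, 6 mm thick, which rests on the rotor or holder when fully in; then a black wing grip 44 mm (x) x 14 mm from 30 to 70 mm above the blade's end. Origin at the blade's end, z up along the key. 0.1 kg; a half turn looks the same. Draws straight out at any lock angle
- holder: the key's loose wooden holder block, 80 x 80 x 36 mm, 0.7 kg. Origin at the centre of its underside, z up. In its top is a socket 23 mm (its x) x 13 mm (its y), 26 mm deep
- holder_seat (a point): where the end of the key's blade rests when the key is fully in the holder: on the socket's axis, 12 mm above the holder's underside; axes as the holder
- vial: small corked glass vial, 25 mm in diameter, 52 mm tall, a bystander at the back; origin under its centre
- pliers: red-handled pliers lying at the right, 48 x 144 x 10 mm, a bystander; origin under the centre
- tin: small round brass tin, 38 mm in diameter, 24 mm tall, a bystander at the back; origin under its centre

How it is judged:
By the outcome, as a careful person would: the job done as asked, in the order asked, and still so for the second after the job is handed in, with the robot touching nothing.
Of stop0, stop1, stop2 only 2 to 3 are there at a start; the rules pass over those that are not, and their reading is None.
At some moment in a run one of stop0, stop1, stop2, holder may be knocked a few centimetres aside while the robot is not near it.
It also fails if it takes over 200 s, if anything falls off the work surface, if the arm or the gripper's body presses on something with over 40 N, if the wrist force passes 120 N, or if a joint passes its speed limit or range.

ROBOT

A 6-joint arm with a two-finger parallel gripper is mounted at the origin on a cart in front of the work surface, level with it; the furniture and walls round the work are solid. World frame = base frame: x ahead of the robot, y to its left, z up, the work surface at z = 0. Lengths are in m, angles in rad, forces in N, time in s.
With the tool pointing down it reaches from about 0.225 to 0.875 m from the base axis. Payload 3.4 kg.
Tool frame: the origin (TCP) lies at the very end of the fingers, on their centre line; the grasp point (between the pads) lies 19 mm behind it; z points along the fingers, y is the direction in which the jaws open and shut (so a half turn about z gives the same grasp; the last joint's range is limited). The gripper opens to 85 mm and grips with 20 to 120 N. Pads are 22 mm wide; open, the fingers measure 114 mm over their backs; the gripper's body (76 mm by 85 mm) begins 54 mm behind the grasp point. The pads swing forward as they close: fully open they stand 13 mm farther back than shut.
Start: joints at [1.055, 0.276, 1.505, -0, 1.361, -0.121], TCP at [0.221, 0.531, 0.231] pointing down, gripper open.
Joint ranges: [-2.89, 2.89], [-0.75, 2.08], [0.22, 2.7], [-1.18, 4.32], [0.11, 2.71], [-2.7, 2.7]. Speed limits (rad/s): [2.57, 2.57, 3.14, 3.14, 3.14, 3.14].

INTERFACE

Orientations are given as a unit quaternion [w, x, y, z].
In Python, from cell import get_obs, grab_frame, hand_in, boxes_of, tip_of gives the robot as it stands.
- The arm moves only by the tool play_rows, never from a script. Its argument "plan" is a list of rows, each a list of 7 numbers: the shift along the tool's x, y, z in mm, then the turn, a rotation vector about the tool's x, y, z in degrees, then the finger opening in mm, from 0 to 85.4. A call has 1 to 12 rows; each row shifts and turns the commanded pose from where the row before left it, along the tool's axes as they then stand; what a row does not reach is not made up. A row lasts 1/10 s, in which the tool goes at most 50 mm and 8.59 degrees, less where a joint would pass 70% of its speed; a pose out of reach is approached as far as the arm can. A call is refused whole if a number of a shift passes 50 or a number of a turn 8.59, either way. A call with a gripper value outside its range is refused whole. The fingers move at their own pace and stop on an object; the grip force is fixed at half the most. Time passes only in rows, so rows that do not move let the fingers close. It gives the time, the measured TCP pose, the force and the opening at its end, in the units of the state.
- get_obs(): the state, without advancing time (a new reading comes with each control period).
- grab_frame(name): name is "scene" or "top" or "wrist"; returns a dict with "img" (480x640x3 uint8, blue, green, red), "range_z" (480x640 float32, m along the optical axis (not along the pixel's ray), 0 where there is no reading), "fx", "fy", "cx", "cy" (pixels), "eye" and "orientation" of the camera in the world. Camera axes: x right, y up, looking along -z (the intrinsics and any distortion apply to the point x, -y, -z); pixel columns grow to the right and rows downward; lengths in m; the calibration is good to about 2 mm. The wrist camera is an equidistant fisheye: a pixel r from the principal point sees the ray r / f radians off the axis. A picture is of the moment at which its call begins.
- hand_in(): hands the job in, once; it reports no verdict.
Trained networks look in a picture, given as the dict that the camera call returned (one of the last four; its "shot" number tells which), for a name from the list of things; names that differ only in an ending like _2 or _b are one class to them, and where a whole thing is asked for, a point or a joint stands for the part that bears it (a point fixed in the world has none). Each returns a list of dicts, best first, with "score" (0 to 1); they miss things now and then, are a little off and sometimes report something else, mostly with a low value. They report only what shows in the picture. A call takes as long as a camera call.
- boxes_of(picture, label): "centre" ([x, y, z] in m, in world coordinates, good to about 4 mm: the middle of the surface that is visible of it).
- tip_of(picture, label): "centre" ([x, y, z] in m, in world coordinates, good to about 4 mm: a listed point, or the origin of a listed thing).
The state is a dict: "time": time; "joint_pos": joint angles; "qd": joint speeds; "effort": joint torques, N m; "ee_pos": TCP position; "eef_rot": TCP orientation; "wrist_force": force on the tool from outside, world axes, zero at the start; "torque": the same for the moment, N m; "opening": finger opening in m.
Only numpy, scipy, OpenCV 4.12 (cv2) and the standard library are available. Lean on these libraries where they do the work, as an engineer would, in place of code of your own. Each camera call takes 0.05 s, during which the arm holds its last target. There are 200 camera calls.

## Working session

There is one attempt and no reset: what is moved stays moved. The work goes in short steps, Python scripts to look and compute and a tool call to move; the robot and the scene stay as the last step left them, time stands still between calls to the robot, and variables do not carry over. Pictures are saved under pics/ and viewed, about 12 in all and at most 16, crops included, and the job is handed in when it is done.

Besides the shell and the picture viewer there is one more tool, called after "Request:" as name(argument=value, ...) on one line, values as JSON. play_rows: Moves the arm, as the interface text tells. Its arguments: {"type":"object","properties":{"plan":{"type":"array"}},"required":["plan"]}

```bash
mkdir -p pics; ls
cat > h.py <<'E'
import numpy as np,cv2
from scipy.spatial.transform import Rotation as R
from cell import *
def rot(q): return R.from_quat(np.roll(q,-1)).as_matrix()
def cloud(f):
    z=f["range_z"];v,u=np.mgrid[:480,:640]
    p=np.stack([(u-f["cx"])/f["fx"]*z,-(v-f["cy"])/f["fy"]*z,-z],-1)
    p=p@rot(np.array(f["orientation"])).T+np.array(f["eye"]); p[z==0]=np.nan
    return p
E
python3 - <<'E'
from h import *
o=get_obs();print(o["time"],o["ee_pos"],o["eef_rot"],o["wrist_force"])
fs={}
for n in ["scene","top"]:
    f=grab_frame(n);fs[n]=f;cv2.imwrite(f"pics/{n}0.png",f["img"]);print(n,f["eye"],f["orientation"],f["fx"])
    for l in ["stop0","base","slot0","lock","lock_socket","key","holder","holder_seat","vial","pliers","tin"]:
        for fn in (boxes_of,tip_of):
            print(l,fn.__name__,[(np.round(d["centre"],3).tolist(),round(d["score"],2)) for d in fn(f,l)][:5])
E
```

```text
pics
0.0 [0.22090549 0.53031791 0.23043814] [-2.96598923e-04  1.96135678e-01  9.80576342e-01 -8.63041144e-04] [-0.60459287  0.43904407  0.56691056]
scene [0.18526086 0.48164977 0.48175745] [-0.23543132 -0.13549972  0.48839173  0.82926801] 472.91845959643035
stop0 call [([0.453, 0.025, 0.032], 0.94), ([0.45, -0.367, 0.034], 0.66)]
stop0 call [([0.456, 0.021, -0.0], 0.88), ([0.456, -0.376, -0.0], 0.7), ([0.446, -0.121, 0.011], 0.18)]
base call [([0.59, -0.155, 0.026], 0.58), ([0.597, -0.318, 0.037], 0.56)]
base call [([0.606, -0.154, 0.002], 0.77)]
slot0 call [([0.592, -0.152, 0.028], 0.73)]
slot0 call [([0.607, -0.237, 0.008], 0.84), ([0.605, -0.153, 0.006], 0.77), ([0.609, -0.072, 0.006], 0.71), ([0.448, -0.126, -0.006], 0.36)]
lock call [([0.595, -0.315, 0.037], 0.59)]Traceback (most recent call last):
  File "<stdin>", line 8, in <module>
ValueError: it knows: base, holder, holder_seat, key, lock_socket, pliers, slot, stop, tin, vial
```

Run:
```python
from h import *
fs={}
for n in ["scene","top"]:
    f=grab_frame(n);fs[n]=f;cv2.imwrite(f"pics/{n}1.png",f["img"]);print(n,f["eye"],f["orientation"],f["fx"])
    for l in ["stop0","base","slot0","lock_socket","key","holder","holder_seat","vial","pliers","tin"]:
        for nm,fn in (("box",boxes_of),("tip",tip_of)):
            print(l,nm,[(np.round(d["centre"],3).tolist(),round(d["score"],2)) for d in fn(f,l)][:5])
a=np.hstack([cv2.imread("pics/scene1.png"),cv2.imread("pics/top1.png")])
```

```text
scene [0.18526086 0.48164977 0.48175745] [-0.23543132 -0.13549972  0.48839173  0.82926801] 472.91845959643035
stop0 box [([0.453, 0.029, 0.034], 0.94), ([0.452, -0.368, 0.029], 0.66)]
stop0 tip [([0.455, -0.38, -0.002], 0.9), ([0.458, 0.021, -0.0], 0.61)]
base box [([0.59, -0.153, 0.027], 0.62)]
base tip [([0.606, -0.156, 0.001], 0.94)]
slot0 box [([0.594, -0.153, 0.028], 0.85)]
slot0 tip [([0.612, -0.072, 0.01], 0.98), ([0.608, -0.151, 0.004], 0.91), ([0.607, -0.237, 0.007], 0.6), ([0.448, -0.125, 0.01], 0.37)]
lock_socket box [([0.599, -0.317, 0.042], 0.89)]
lock_socket tip [([0.603, -0.334, 0.023], 0.78)]
key box [([0.449, -0.116, 0.064], 0.85), ([0.593, -0.161, 0.027], 0.59)]
key tip [([0.446, -0.122, 0.011], 0.85)]
holder box [([0.434, -0.095, 0.03], 0.7)]
holder tip [([0.45, -0.125, -0.005], 0.92)]
holder_seat box [([0.434, -0.093, 0.032], 0.83)]
holder_seat tip [([0.449, -0.121, 0.012], 0.65), ([0.608, -0.154, 0.006], 0.34)]
vial box []
vial tip []
pliers box [([0.601, -0.43, 0.005], 0.9), ([0.595, -0.321, 0.044], 0.5), ([0.433, -0.09, 0.034], 0.29)]
pliers tip [([0.615, -0.43
[... 664 characters left out ...]
, 0.76)]
lock_socket tip [([0.598, -0.337, 0.024], 0.81)]
key box [([0.694, 0.068, 0.025], 0.65), ([0.448, -0.126, 0.082], 0.57)]
key tip [([0.446, -0.128, 0.013], 0.55), ([0.457, 0.022, -0.001], 0.29)]
holder box [([0.445, -0.128, 0.037], 0.94)]
holder tip [([0.603, -0.231, 0.007], 0.65), ([0.447, -0.13, -0.001], 0.63), ([0.606, -0.154, 0.002], 0.61)]
holder_seat box [([0.447, -0.127, 0.036], 0.58)]
holder_seat tip [([0.448, -0.126, 0.012], 0.66)]
vial box [([0.693, 0.126, 0.04], 0.63)]
vial tip [([0.7, 0.135, -0.002], 0.75)]
pliers box [([0.605, -0.436, 0.006], 0.67)]
pliers tip [([0.617, -0.438, -0.002], 0.77)]
tin box [([0.694, 0.067, 0.024], 0.72)]
tin tip [([0.7, 0.068, -0.002], 0.65)]
```

View pics/scene1.png

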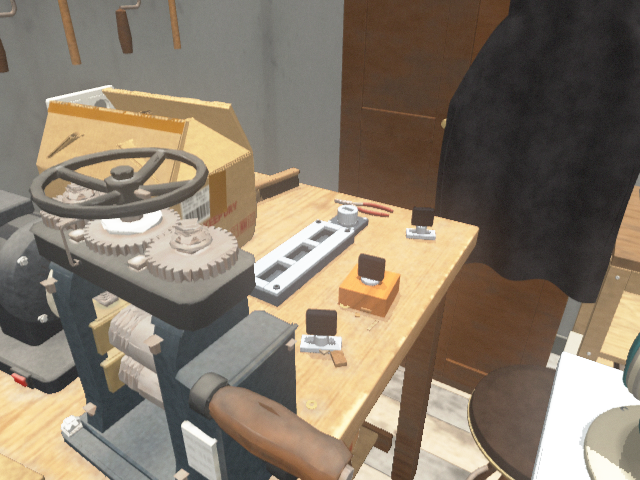

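View pics/top1.png

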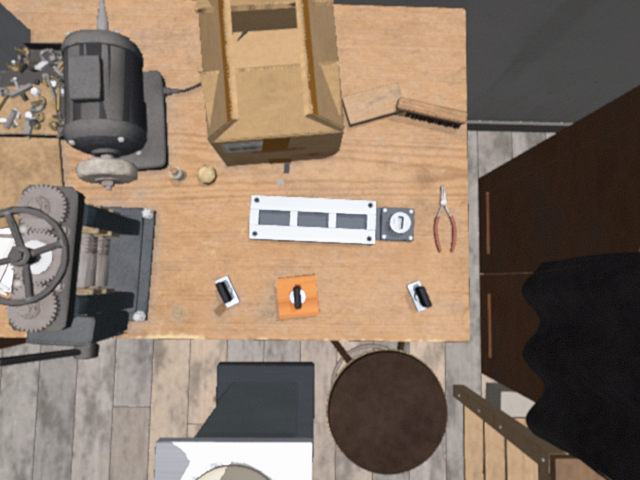

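The top view shows two stops, at about (227,292) and (420,296). The key is in its holder at (297,297), the base runs from (250,195) to (375,243), and the rotor is at (400,223). The press at the left stands between the arm and the work.

Run:
```python
from h import *
f=grab_frame("top");p=cloud(f)
def pca(m,n):
    q=p[m][:, :2].astype(np.float32)
    if len(q)<5: print(n,len(q));return
    r=cv2.minAreaRect(q*1000);c=q.mean(0);w,v=np.linalg.eigh(np.cov(q.T));a=np.degrees(np.arctan2(v[1,1],v[0,1]))
    print(n,len(q),"c",c.round(4),"rect",np.round(r[0],1),np.round(r[1],1),round(r[2],1),"axis",round(a%180,1))
x,y,z=p[...,0],p[...,1],p[...,2]
near=lambda a,b,r:np.hypot(x-a,y-b)<r
pca(near(.46,.022,.05)&(z>.05)&(z<.075),"stopA grip")
pca(near(.45,-.384,.05)&(z>.05)&(z<.075),"stopB grip")
pca(near(.447,-.126,.05)&(z>.065),"key grip")
pca(near(.447,-.126,.07)&(z>.03)&(z<.04),"holder")
pca((abs(x-.606)<.07)&(abs(y+.153)<.15)&(z>.022)&(z<.034),"base")
pca(near(.6,-.336,.05)&(z>.039)&(z<.05),"rotor")
m=near(.6,-.336,.018)&(z<.039);pca(m,"socket");print(z[m])
# height map
for yy in np.arange(.1,.45,.05):
    print(round(yy,2),[ (lambda s: round(float(np.nanmax(s)),2) if s.size else None)(z[(abs(x-xx)<.025)&(abs(y-yy)<.025)]) for xx in np.arange(.1,.75,.05)])
print([np.nanmin(x[abs(z)<.01]),np.nanmin(y[abs(z)<.01])])
w=grab_frame("wrist");print(w["eye"],w["orientation"],w["fx"],w["cx"],w["cy"])
big=cv2.resize(f["img"][180:330,200:440],None,fx=3.2,fy=3.2,interpolation=cv2.INTER_CUBIC);cv2.imwrite("pics/topc.png",big)
```

```text
stopA grip 180 c [0.4535 0.0212] rect [453.3  22.5] [42.9 15. ] 25.8 axis 26.3
stopB grip 179 c [ 0.4496 -0.3755] rect [ 449.4 -376.8] [44.  15.1] 23.8 axis 23.2
key grip 165 c [ 0.4457 -0.1243] rect [ 445.5 -124.3] [42.8 14.1] 6.1 axis 7.0
holder 1311 c [ 0.4458 -0.124 ] rect [ 446.  -124.1] [79.9 80. ] 6.5 axis 106.3
base 3973 c [ 0.6045 -0.1525] rect [ 604.9 -153.2] [260.6  90.4] 88.3 axis 88.3
rotor 279 c [ 0.5995 -0.3312] rect [ 599.1 -331.6] [42.1 41.7] 87.7 axis 87.7
socket 72 c [ 0.6022 -0.3357] rect [ 601.5 -337.4] [23.7 15.1] 1.6 axis 175.1
[0.03298876 0.02889458 0.03101527 0.03633523 0.03791186 0.01904635
 0.02084668 0.01793624 0.02456589 0.02858012 0.03248839 0.02138278
 0.01792919 0.01738965 0.01912352 0.02605935 0.03519232 0.01851177
 0.02069113 0.01729035 0.01889866 0.02604591 0.03735616 0.01967
 0.02249306 0.01781187 0.0203287  0.02696964 0.0389238  0.01870551
 0.01941182 0.01896194 0.01812318 0.02600104 0.03811282 0.01959598
 0.01986677 0.01667627 0.01943141 0.01780212 0.02667467 0.03860247
 0.01940934 0.01779764 0.01933073 0.02062369 0.01915871 0.02917509
 0.0177528
[... 360 characters left out ...]
0.84, -0.84, None, 0.0, 0.01, 0.01, 0.0, 0.01, 0.0, 0.18, 0.19]
0.2 [-0.75, -0.74, -0.84, -0.84, None, 0.21, 0.29, 0.34, 0.34, 0.34, 0.3, 0.2, 0.22]
0.25 [-0.83, -0.84, -0.84, -0.84, None, 0.21, 0.31, 0.34, 0.35, 0.34, 0.34, 0.2, 0.22]
0.3 [-0.84, -0.83, -0.84, -0.84, None, 0.25, 0.3, 0.3, 0.33, 0.34, 0.3, 0.02, 0.2]
0.35 [-0.84, -0.84, -0.84, -0.84, None, 0.24, None, None, None, None, None, 0.01, 0.02]
0.4 [-0.84, -0.84, -0.84, -0.84, None, None, None, None, None, None, None, 0.02, 0.02]
[np.float64(0.07480516816136429), np.float64(-0.892961985832262)]
[0.15321184 0.55852746 0.37393789] [ 0.82335545 -0.11925866 -0.07918799  0.54917433] 371.64829954431775 321.1970810224245 241.86965639567813
```

View pics/topc.png

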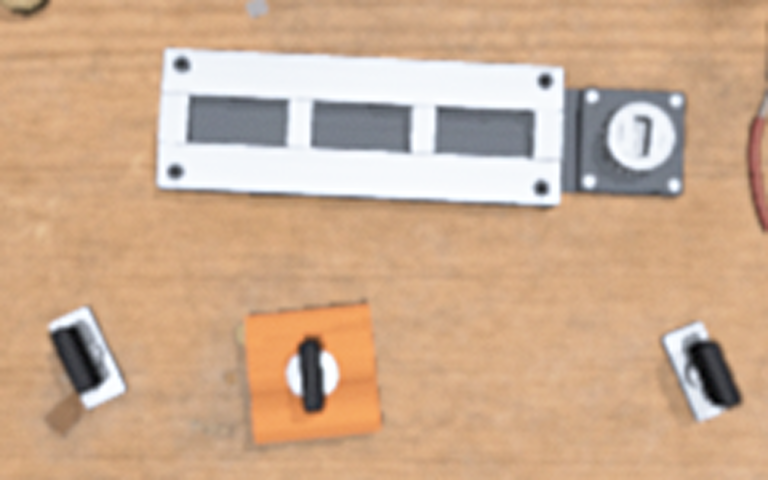

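Request:
play_rows(plan=[[0,0,-45,0,0,0,85],[0,0,-45,0,0,8,85],[0,0,-45,0,0,8,85],[0,0,-45,0,0,8,85],[0,0,-40,0,0,8,85],[0,0,0,0,0,8,85],[0,0,0,0,0,8,85],[0,0,0,0,0,8,85],[0,0,0,0,0,8,85],[0,0,0,0,0,8,85],[0,0,0,0,0,8,85],[0,0,0,0,0,8,85]])

```text
time: 3.8
ee_pos: [0.2212, 0.5308, 0.4513]
eef_rot: [-0.0, 0.824, 0.567, 0.0]
wrist_force: [1.8, 0.4, -0.1]
opening: 0.0846
```

```bash
cat >> h.py <<'E'
def wrap(a): return (a+180)%360-180
def go(x,y,z,yaw=None):
    "remaining tool-frame shift (mm) and turn about tool z (deg); yaw = world yaw of tool y; shift for current axes, and axes after the turn"
    o=get_obs();M=rot(np.array(o["eef_rot"]));d=(np.array([x,y,z])-o["ee_pos"])*1000
    cy=np.degrees(np.arctan2(M[1,1],M[0,1]));t=0 if yaw is None else wrap(cy-yaw)
    N=M@R.from_rotvec([0,0,t],degrees=True).as_matrix()
    print("tcp",o["ee_pos"].round(4),"yaw",cy.round(1),"tilt",np.degrees(np.arccos(-M[2,2])).round(2),"turn",round(t,1),"shift now",(M.T@d).round(1),"shift after turn",(N.T@d).round(1),"F",o["wrist_force"].round(1),"op",round(o["opening"]*1000,1),"t",o["time"])
E
python3 -c "
from h import *
go(.35,.3,.45,-63.7);go(.4535,.0215,.2,-63.7)"
```

```text
tcp [0.2212 0.5308 0.4513] yaw -21.0 tilt 0.0 turn 42.7 shift now [-169.4  202.8    1.3] shift after turn [ 13.3 264.    1.3] F [ 1.8  0.4 -0.1] op 84.6 t 3.8
tcp [0.2212 0.5308 0.4513] yaw -21.0 tilt 0.0 turn 42.7 shift now [-392.5  399.1  251.3] shift after turn [-17.4 559.5 251.3] F [ 1.8  0.4 -0.1] op 84.6 t 3.8
```

Request:
play_rows(plan=[[0,0,0,0,0,8.54,85],[0,0,0,0,0,8.54,85],[0,0,0,0,0,8.54,85],[0,0,0,0,0,8.54,85],[0,0,0,0,0,8.54,85],[0,40,0,0,0,0,85],[0,40,0,0,0,0,85],[0,40,0,0,0,0,85],[0,40,0,0,0,0,85],[0,40,0,0,0,0,85],[0,40,0,0,0,0,85],[0,40,0,0,0,0,85]])

```text
time: 5.0
ee_pos: [0.3472, 0.2791, 0.4515]
eef_rot: [-0.0, 0.973, 0.231, 0.0]
wrist_force: [0.3, -0.4, 0.1]
opening: 0.0853
```

Request:
play_rows(plan=[[0,40,0,0,0,0,85],[0,40,0,0,0,0,85],[0,40,0,0,0,0,85],[0,40,0,0,0,0,85],[0,40,0,0,0,0,85],[0,40,0,0,0,0,85],[0,39,0,0,0,0,85],[-17,0,40,0,0,0,85],[0,0,40,0,0,0,85],[0,0,40,0,0,0,85],[0,0,40,0,0,0,85],[0,0,40,0,0,0,85]])

```text
time: 6.2
ee_pos: [0.4568, 0.0236, 0.25]
eef_rot: [0.0, 0.973, 0.231, 0.001]
wrist_force: [0.4, 1.0, -0.3]
opening: 0.0848
```

Run:
```python
from h import *
go(.4535,.0215,.032,-63.7)
w=grab_frame("wrist");cv2.imwrite("pics/w1.png",w["img"]);print(w["eye"],w["orientation"])
for l in ["stop0","key","holder"]:
    for fn in (boxes_of,tip_of):
        print(l,[(np.round(d["centre"],3).tolist(),round(d["score"],2)) for d in fn(w,l)][:5])
```

```text
tcp [0.4568 0.0236 0.25  ] yaw -63.3 tilt 0.06 turn 0.4 shift now [ -4.1   0.3 218. ] shift after turn [ -4.1   0.3 218. ] F [ 0.4  1.  -0.3] op 84.8 t 6.2
[0.51937296 0.0559283  0.39270383] [ 0.84245214 -0.12168681  0.07431348 -0.51956156]
stop0 [([0.452, -0.369, 0.032], 0.82), ([0.459, 0.024, 0.027], 0.66)]
stop0 [([0.451, -0.375, 0.004], 0.98), ([0.452, 0.02, 0.0], 0.9), ([0.442, -0.122, 0.012], 0.65), ([0.605, -0.231, 0.003], 0.27)]
key [([0.446, -0.117, 0.068], 0.63)]
key [([0.445, -0.123, 0.013], 0.64), ([0.452, -0.375, -0.0], 0.59)]
holder [([0.462, -0.109, 0.036], 0.67)]
holder [([0.45, -0.126, -0.0], 0.72)]
```

View pics/w1.png

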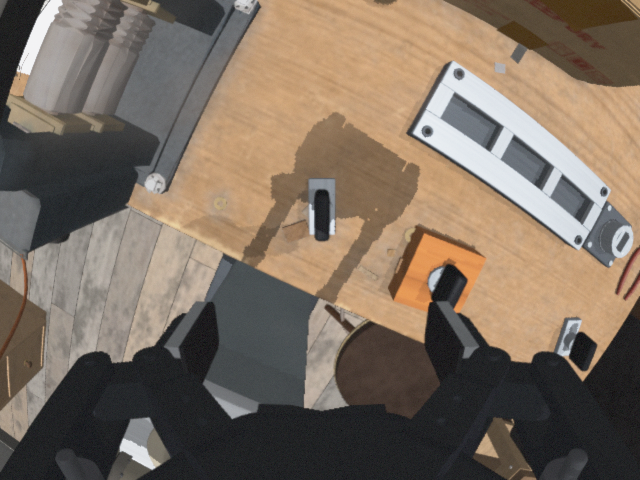

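The wrist view shows stop A at (322,205), upright between the jaws. Both it and the key at (447,288) lie where I estimated.

```bash
cat >> h.py <<'E'
def wcloud(f):
    z=f["range_z"];v,u=np.mgrid[:480,:640];a=(u-f["cx"])/f["fx"];b=(v-f["cy"])/f["fy"];r=np.hypot(a,b)+1e-9
    k=np.tan(np.minimum(r,1.5))/r
    p=np.stack([a*k*z,-b*k*z,-z],-1)@rot(np.array(f["orientation"])).T+np.array(f["eye"]);p[z==0]=np.nan
    return p
def rect(p,cx,cy,rad,z0,z1,n=""):
    x,y,z=p[...,0],p[...,1],p[...,2];m=(np.hypot(x-cx,y-cy)<rad)&(z>z0)&(z<z1);q=p[m][:,:2].astype(np.float32)
    if len(q)<5: print(n,"few",len(q));return
    r=cv2.minAreaRect(q*1000);w,v=np.linalg.eigh(np.cov(q.T))
    print(n,len(q),"mean",q.mean(0).round(4),"rect",np.round(r[0],1),np.round(r[1],1),round(r[2],1),"axis",round(np.degrees(np.arctan2(v[1,1],v[0,1]))%180,1),"zmed",np.median(p[m][:,2]).round(4))
E
python3 - <<'E'
from h import *
p=wcloud(grab_frame("wrist"))
rect(p,.4535,.0215,.05,.058,.075,"A top");rect(p,.4535,.0215,.05,.005,.015,"A foot")
rect(p,.4457,-.124,.05,.075,.09,"key");rect(p,.4457,-.124,.06,.03,.039,"holder")
rect(p,.45,-.376,.05,.058,.075,"B")
x,y,z=p[...,0],p[...,1],p[...,2];m=(abs(x-.606)<.07)&(abs(y+.153)<.15)&(z>.022)&(z<.034);print(cv2.minAreaRect((p[m][:,:2]*1000).astype(np.float32)))
rect(p,.6,-.332,.04,.039,.05,"rotor")
go(.4535,.0215,.032,-63.7)
E
```

```text
A top 674 mean [0.4546 0.0226] rect [453.7  22.1] [44.1 13.1] 26.8 axis 26.8 zmed 0.0654
A foot 1202 mean [0.4456 0.0283] rect [443.8  33. ] [67.3 56.2] 27.1 axis 177.0 zmed 0.0096
key 414 mean [ 0.4539 -0.1218] rect [ 452.2 -123.4] [31.4 14.6] 6.7 axis 4.9 zmed 0.0812
holder 3357 mean [ 0.4512 -0.1148] rect [ 446.1 -124.6] [81.2 81.6] 6.6 axis 141.0 zmed 0.0361
B 274 mean [ 0.4507 -0.374 ] rect [ 450.  -375.8] [44.2 15.6] 18.0 axis 21.4 zmed 0.0651
((604.998046875, -153.85848999023438), (261.8828125, 91.12653350830078), 88.40850067138672)
rotor 543 mean [ 0.5995 -0.3295] rect [ 599.5 -331.8] [43.  42.2] 87.1 axis 94.5 zmed 0.0439
tcp [0.4587 0.0236 0.2537] yaw -63.3 tilt 0.29 turn 0.4 shift now [ -6.5  -1.1 221.7] shift after turn [ -6.5  -1.  221.7] F [0.1 0.2 0.6] op 84.9 t 6.6
```

Request:
play_rows(plan=[[-4,0,40,0,0,0,85],[0,0,40,0,0,0,85],[0,0,40,0,0,0,85],[0,0,40,0,0,0,85],[0,0,25,0,0,0,85],[0,0,0,0,0,0,85],[0,0,0,0,0,0,85]])

```text
time: 7.3
ee_pos: [0.4549, 0.0218, 0.0675]
eef_rot: [0.0, 0.973, 0.231, 0.001]
wrist_force: [0.0, -0.2, -0.1]
opening: 0.0846
```

Run:
```python
from h import *
for i in range(3):
    p=wcloud(grab_frame("wrist"));go(.454,.022,.032,-63.2)
rect(p,.4535,.0215,.05,.058,.075,"A top")
```

```text
tcp [0.4555 0.0217 0.0681] yaw -63.3 tilt 0.23 turn -0.1 shift now [-1.3 -1.  36.1] shift after turn [-1.3 -1.  36.1] F [ 1.   0.1 -0.5] op 85.0 t 7.35
tcp [0.4556 0.0217 0.0683] yaw -63.3 tilt 0.27 turn -0.1 shift now [-1.4 -1.1 36.3] shift after turn [-1.4 -1.1 36.3] F [ 0.1  0.7 -0.3] op 85.0 t 7.4
tcp [0.4554 0.0217 0.0683] yaw -63.3 tilt 0.27 turn -0.1 shift now [-1.3 -1.  36.3] shift after turn [-1.3 -1.  36.3] F [-0.2  0.3 -1.4] op 85.1 t 7.45
A top 2845 mean [0.4558 0.0233] rect [453.5  22.3] [44.3 14.3] 27.3 axis 27.0 zmed 0.0654
```

Request:
play_rows(plan=[[-1,-1,18,0,0,0,85],[0,0,17,0,0,0,85],[0,0,0,0,0,0,40],[0,0,0,0,0,0,5],[0,0,0,0,0,0,5],[0,0,0,0,0,0,5],[0,0,0,0,0,0,5],[0,0,0,0,0,0,5]])

```text
time: 8.25
ee_pos: [0.4527, 0.0223, 0.0319]
eef_rot: [0.0, 0.973, 0.231, 0.001]
wrist_force: [-1.1, 0.0, 4.6]
opening: 0.0133
```

Request:
play_rows(plan=[[0,0,-30,0,0,0,5],[0,0,-35,0,0,0,5],[0,0,-35,0,0,0,5],[0,0,0,0,0,-8,5],[0,0,0,0,0,-8,5],[0,0,0,0,0,-8,5],[0,0,0,0,0,-8,5],[0,0,0,0,0,-8,5],[0,0,0,0,0,-8,5],[0,0,0,0,0,-8,5],[0,0,0,0,0,-5.5,5]])

```text
time: 9.35
ee_pos: [0.4514, 0.0224, 0.1309]
eef_rot: [-0.001, 0.717, 0.697, -0.0]
wrist_force: [-0.7, -0.7, -2.1]
opening: 0.0131
```

```bash
python3 -c "
from h import *
go(.6073,-.0735,.13,-1.7)"
```

```text
tcp [0.4514 0.0224 0.1309] yaw -1.6 tilt 0.07 turn 0.1 shift now [-91.6 158.4   0.6] shift after turn [-91.2 158.6   0.6] F [-0.7 -0.7 -2.1] op 13.1 t 9.35
```

Request:
play_rows(plan=[[-18.3,31.7,0,0,0,0,5],[-18.3,31.7,0,0,0,0,5],[-18.3,31.7,0,0,0,0,5],[-18.3,31.7,0,0,0,0,5],[-18.3,31.7,0,0,0,0,5],[0,0,25,0,0,0,5],[0,0,25,0,0,0,5],[0,0,0,0,0,0,5]])

```text
time: 10.15
ee_pos: [0.604, -0.0735, 0.077]
eef_rot: [-0.004, 0.718, 0.696, -0.003]
wrist_force: [-0.4, 1.0, -2.8]
opening: 0.0132
```

Run:
```python
from h import *
w=grab_frame("wrist");p=wcloud(w);cv2.imwrite("pics/w2.png",w["img"])
go(.6073,-.0735,.038,-1.7)
x,y,z=p[...,0],p[...,1],p[...,2];m=(abs(x-.606)<.07)&(abs(y+.153)<.15)&(z>.022)&(z<.034);print(cv2.minAreaRect((p[m][:,:2]*1000).astype(np.float32)))
rect(p,.607,-.0735,.045,.055,.063,"foot slab")
for a in (0.05,.06,.07,.08): rect(p,.607,-.0735,.045,a,a+.01,a)
for l in ["slot0","base","stop0"]:
    print(l,[(np.round(d["centre"],3).tolist(),round(d["score"],2)) for d in tip_of(w,l)][:5])
```

```text
tcp [ 0.6055 -0.0737  0.0791] yaw -1.8 tilt 0.35 turn -0.1 shift now [ 0.2  2.  41.1] shift after turn [ 0.2  2.  41.1] F [-0.2  0.6 -1.7] op 13.1 t 10.2
((606.4902954101562, -98.25790405273438), (150.46533203125, 90.38569641113281), 88.28406524658203)
foot slab 1432 mean [ 0.6028 -0.0534] rect [603.2 -57.8] [31.6 27.7] 87.8 axis 14.5 zmed 0.0555
0.05 2704 mean [ 0.6033 -0.0526] rect [603.2 -57.5] [32.3 28.3] 88.1 axis 1.3 zmed 0.055
0.06 51 mean [ 0.6056 -0.0665] rect [603.  -67.1] [ 4.6 21.3] 87.7 axis 179.3 zmed 0.0644
0.07 133 mean [ 0.6039 -0.053 ] rect [602.5 -58.1] [16.9 20.5] 89.4 axis 116.6 zmed 0.0773
0.08 756 mean [ 0.6032 -0.0588] rect [603.3 -58.4] [18.  40.4] 88.5 axis 177.5 zmed 0.0861
slot0 []
base []
stop0 [([0.604, -0.072, 0.046], 0.7)]
```

View pics/w2.png

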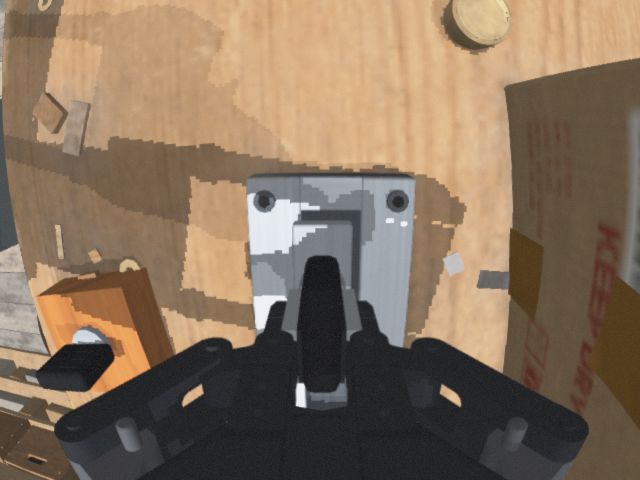

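Picture w2: the foot (columns 293–350) sits a little left of the mouth (300–360). It needs to go about 4 mm towards +x and 1.5 mm towards -y.

Request:
play_rows(plan=[[-1.5,3.5,0,0,0,0,5],[0,0,10,0,0,0,5],[0,0,0,0,0,0,5],[0,0,0,0,0,0,5],[0,0,0,0,0,0,5]])

```text
time: 10.85
ee_pos: [0.611, -0.0757, 0.0713]
eef_rot: [-0.0, 0.718, 0.696, 0.0]
wrist_force: [-0.3, -1.1, -1.6]
opening: 0.013
```

```bash
cat >> h.py <<'E'
def footbase(z0,z1,sx,sy):
    p=wcloud(grab_frame("wrist"));x,y,z=p[...,0],p[...,1],p[...,2]
    go(sx,sy,.038,-1.7)
    m=(abs(x-.606)<.07)&(abs(y+.153)<.15)&(z>.022)&(z<.032);print(cv2.minAreaRect((p[m][:,:2]*1000).astype(np.float32)))
    rect(p,sx,sy,.045,z0,z1,"foot")
E
python3 - <<'E'
from h import *
footbase(.040,.052,.607,-.0735)
footbase(.040,.052,.607,-.0735)
E
```

```text
tcp [ 0.6111 -0.0757  0.0714] yaw -1.8 tilt 0.01 turn -0.1 shift now [ 2.1 -4.1 33.4] shift after turn [ 2.1 -4.1 33.4] F [-0.8  0.6 -2.1] op 13.3 t 10.9
((606.506591796875, -98.33326721191406), (150.4225616455078, 90.54117584228516), 88.34879302978516)
foot 2826 mean [ 0.6104 -0.0543] rect [610.4 -59.8] [32.6 28.3] 87.9 axis 2.8 zmed 0.0492
tcp [ 0.6111 -0.0758  0.0714] yaw -1.8 tilt 0.02 turn -0.1 shift now [ 2.1 -4.2 33.4] shift after turn [ 2.1 -4.2 33.4] F [ 0.2 -0.3 -1.3] op 13.3 t 10.95
((606.537109375, -98.07196807861328), (149.87940979003906, 90.52182006835938), 88.4288330078125)
foot 2827 mean [ 0.6105 -0.0543] rect [610.4 -59.9] [32.7 28.4] 87.6 axis 3.6 zmed 0.0492
```

Request:
play_rows(plan=[[0,-3,0,0,0,0,5],[0,0,0,0,0,0,5],[0,0,0,0,0,0,5],[0,0,8,0,0,0,5],[0,0,8,0,0,0,5],[0,0,8,0,0,0,5],[0,0,5,0,0,0,5],[0,0,0,0,0,0,5],[0,0,0,0,0,0,5],[0,0,0,0,0,0,5]])

```text
time: 11.95
ee_pos: [0.6084, -0.0757, 0.0426]
eef_rot: [0.0, 0.718, 0.696, 0.0]
wrist_force: [0.6, -0.3, -1.3]
opening: 0.0132
```

Run:
```python
from h import *
go(.607,-.0735,.038,-1.7)
footbase(.01,.020,.607,-.0735)
```

```text
tcp [ 0.6084 -0.0757  0.0426] yaw -1.8 tilt 0.04 turn -0.1 shift now [ 2.2 -1.5  4.6] shift after turn [ 2.2 -1.5  4.6] F [ 0.6 -0.3 -1.3] op 13.2 t 11.95
tcp [ 0.6084 -0.0758  0.0427] yaw -1.8 tilt 0.05 turn -0.1 shift now [ 2.2 -1.5  4.7] shift after turn [ 2.2 -1.5  4.7] F [-0.3  0.6 -2.6] op 13.2 t 12.0
((607.4153442382812, -64.74422454833984), (83.49427795410156, 90.82929229736328), 88.30870819091797)
foot 792 mean [ 0.6076 -0.0515] rect [607.8 -59.9] [32.6 28.3] 88.2 axis 22.0 zmed 0.0195
```

Request:
play_rows(plan=[[0,0,4,0,0,0,5],[0,0,0,0,0,0,5],[0,0,0,0,0,8,5],[0,0,0,0,0,8,5],[0,0,0,0,0,8,5],[0,0,0,0,0,8,5],[0,0,0,0,0,8,5],[0,0,0,0,0,8,5],[0,0,0,0,0,8,5],[0,0,0,0,0,8,5],[0,0,0,0,0,8,5],[0,0,0,0,0,8,5]])

```text
time: 13.2
ee_pos: [0.6079, -0.0756, 0.0383]
eef_rot: [-0.0, 0.998, 0.068, -0.0]
wrist_force: [0.3, -0.3, -1.8]
opening: 0.0132
```

Request:
play_rows(plan=[[0,0,0,0,0,5,5],[0,0,0,0,0,5,5],[0,0,0,0,0,0,5],[0,0,0,0,0,0,5],[0,0,0,0,0,0,5]])

```text
time: 13.7
ee_pos: [0.608, -0.0757, 0.0383]
eef_rot: [-0.0, 1.0, -0.015, -0.0]
wrist_force: [-0.2, 0.2, -2.7]
opening: 0.0134
```

Run:
```python
from h import *
go(.6072,-.0735,.038,-91.7)
```

```text
tcp [ 0.608  -0.0757  0.0383] yaw -91.8 tilt 0.01 turn -0.1 shift now [-0.9 -2.1  0.3] shift after turn [-0.9 -2.1  0.3] F [-0.2  0.2 -2.7] op 13.4 t 13.7
```

Request:
play_rows(plan=[[0,0,0,0,0,0,25],[0,0,0,0,0,0,45],[0,0,0,0,0,0,45],[0,0,0,0,0,0,45],[0,0,-30,0,0,0,45],[0,0,-40,0,0,0,60],[0,0,-40,0,0,0,85],[0,0,-40,0,0,0,85],[0,0,-40,0,0,0,85],[0,0,0,0,0,0,85],[0,0,0,0,0,0,85]])

```text
time: 14.8
ee_pos: [0.6084, -0.0758, 0.2296]
eef_rot: [0.0, 1.0, -0.016, 0.001]
wrist_force: [0.0, -0.6, 0.1]
opening: 0.0851
```

Run:
```python
from h import *
f=grab_frame("top");p=cloud(f);w=grab_frame("wrist");q=wcloud(w);cv2.imwrite("pics/w3.png",w["img"])
for n,p in (("top",p),("wrist",q)):
    rect(p,.608,-.0735,.045,.06,.08,n+" A")
    rect(p,.45,-.376,.05,.058,.075,n+" B");rect(p,.446,-.124,.05,.075,.09,n+" key");rect(p,.446,-.124,.06,.03,.039,n+" holder")
go(.45,-.376,.2,-66.5)
```

```text
top A 7 mean [ 0.5924 -0.081 ] rect [592.6 -81.3] [1.5 9.9] 78.2 axis 169.7 zmed 0.0663
top B 163 mean [ 0.4494 -0.3762] rect [ 449.2 -377. ] [44.  15.3] 23.6 axis 23.1 zmed 0.0647
top key 162 mean [ 0.4458 -0.1242] rect [ 445.5 -124.1] [43.  13.9] 6.5 axis 6.9 zmed 0.0807
top holder 1273 mean [ 0.446 -0.124] rect [ 445.9 -124.1] [79.9 79.9] 6.3 axis 112.1 zmed 0.0358
wrist A 889 mean [ 0.6094 -0.076 ] rect [608.1 -75.9] [14.5 44.5] 88.6 axis 179.1 zmed 0.0713
wrist B 322 mean [ 0.4525 -0.3745] rect [ 450.4 -376.7] [44.1 14.1] 21.9 axis 21.3 zmed 0.0653
wrist key 513 mean [ 0.4494 -0.1242] rect [ 447.  -124.9] [43.8 14.4] 6.0 axis 6.3 zmed 0.0813
wrist holder 3770 mean [ 0.4526 -0.1237] rect [ 446.2 -124.8] [82. 81.] 6.3 axis 104.1 zmed 0.036
tcp [ 0.6071 -0.0755  0.227 ] yaw -91.8 tilt 0.14 turn -25.3 shift now [-147.4  305.4   27.2] shift after turn [-263.9  213.    27.2] F [ 0.2 -0.1 -0.8] op 85.0 t 14.9
```

View pics/w3.png

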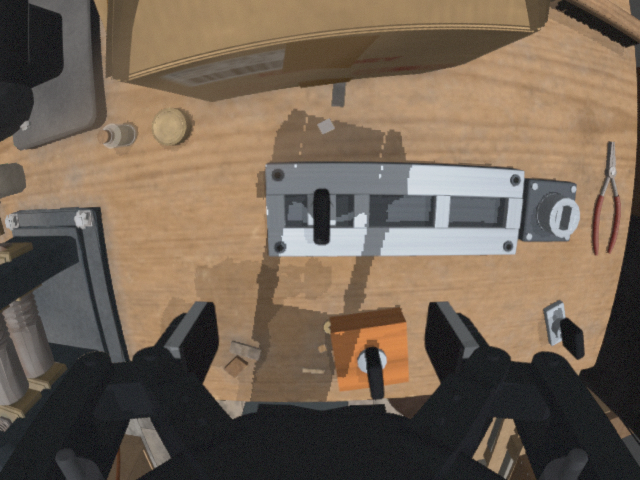

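Picture w3: stop A is locked, with its grip crosswise at (321,217). There are no other loose stops besides B at (563,330).

Request:
play_rows(plan=[[0,0,0,0,0,-8.2,85],[0,0,0,0,0,-8.2,85],[0,0,0,0,0,-8.2,85],[-33,26.7,4,0,0,0,85],[-33,26.7,4,0,0,0,85],[-33,26.7,4,0,0,0,85],[-33,26.7,4,0,0,0,85],[-33,26.7,4,0,0,0,85],[-33,26.7,4,0,0,0,85],[-33,26.7,4,0,0,0,85],[-33,26.7,4,0,0,0,85],[0,0,0,0,0,0,85]])

```text
time: 16.1
ee_pos: [0.4439, -0.3786, 0.1935]
eef_rot: [-0.001, 0.981, 0.195, -0.002]
wrist_force: [0.4, 0.3, -0.4]
opening: 0.0849
```

Request:
play_rows(plan=[[0,0,0,0,0,0,85],[0,0,0,0,0,0,85]])

```text
time: 16.3
ee_pos: [0.4473, -0.3736, 0.1952]
eef_rot: [-0.001, 0.98, 0.198, -0.0]
wrist_force: [0.0, 0.6, -0.2]
opening: 0.0853
```

Run:
```python
from h import *
q=wcloud(grab_frame("wrist"))
rect(q,.45,-.376,.05,.058,.075," B")
rect(q,.6,-.332,.04,.039,.05,"rotor")
go(.45,-.376,.032,-67.2)
```

```text
B 979 mean [ 0.4508 -0.3772] rect [ 449.9 -377.3] [44.2 14. ] 23.3 axis 23.9 zmed 0.0656
rotor 1753 mean [ 0.599  -0.3327] rect [ 599.6 -332.5] [43.1 42.7] 22.6 axis 63.9 zmed 0.0438
tcp [ 0.4476 -0.3735  0.1956] yaw -67.2 tilt 0.11 turn 0.0 shift now [  1.2   3.5 163.6] shift after turn [  1.2   3.5 163.6] F [ 0.9 -0.1 -0.1] op 85.1 t 16.35
```

Request:
play_rows(plan=[[0.7,4.7,0,0,0,-0.6,85],[0,0,35,0,0,0,85],[0,0,35,0,0,0,85],[0,0,35,0,0,0,85],[0,0,20,0,0,0,85],[0,0,20,0,0,0,85],[0,0,17,0,0,0,85],[0,0,0,0,0,0,85],[0,0,0,0,0,0,85],[0,0,0,0,0,0,85]])

```text
time: 17.35
ee_pos: [0.4508, -0.3793, 0.0354]
eef_rot: [0.001, 0.979, 0.203, 0.001]
wrist_force: [0.5, -0.2, 0.3]
opening: 0.0848
```

Request:
play_rows(plan=[[0,0,0,0,0,0,40],[0,0,0,0,0,0,5],[0,0,0,0,0,0,5],[0,0,0,0,0,0,5],[0,0,0,0,0,0,5],[0,0,0,0,0,0,5],[0,0,0,0,0,0,5]])

```text
time: 18.05
ee_pos: [0.4498, -0.3789, 0.0345]
eef_rot: [0.0, 0.979, 0.203, 0.0]
wrist_force: [-0.7, 0.9, 2.0]
opening: 0.0134
```

Request:
play_rows(plan=[[0,0,-25,0,0,0,5],[0,0,-35,0,0,0,5],[0,0,-35,0,0,0,5],[0,0,0,0,0,-8.1,5],[0,0,0,0,0,-8.1,5],[0,0,0,0,0,-8.1,5],[0,0,0,0,0,-8.1,5],[0,0,0,0,0,-8.1,5],[0,0,0,0,0,-8.1,5],[0,0,0,0,0,-8.1,5],[0,0,0,0,0,-8.1,5],[0,0,0,0,0,0,5]])

```text
time: 19.25
ee_pos: [0.4495, -0.3786, 0.1286]
eef_rot: [-0.001, 0.718, 0.696, 0.0]
wrist_force: [-0.1, 0.2, -1.6]
opening: 0.0133
```

Run:
```python
from h import *
go(.6024,-.233,.085,-1.7)
```

```text
tcp [ 0.4495 -0.3786  0.1286] yaw -1.8 tilt 0.08 turn -0.1 shift now [150.4 148.2  43.6] shift after turn [150.  148.6  43.6] F [-0.1  0.2 -1.6] op 13.3 t 19.25
```

Request:
play_rows(plan=[[25,25,0,0,0,0,5],[25,25,0,0,0,0,5],[25,25,0,0,0,0,5],[25,25,0,0,0,0,5],[25,25,0,0,0,0,5],[24,23.5,0,0,0,0,5],[0,0,25,0,0,0,5],[0,0,25,0,0,0,5],[0,0,0,0,0,0,5],[0,0,0,0,0,0,5],[0,0,0,0,0,0,5]])

```text
time: 20.35
ee_pos: [0.6037, -0.2354, 0.0805]
eef_rot: [0.001, 0.719, 0.695, 0.0]
wrist_force: [0.3, 0.4, -1.3]
opening: 0.0134
```

Run:
```python
from h import *
go(.6024,-.233,.085,-1.7)
w=grab_frame("wrist");cv2.imwrite("pics/w4.png",w["img"]);p=wcloud(w)
for a in (.04,.045,.05,.055,.06): rect(p,.603,-.233,.045,a,a+.005,a)
x,y,z=p[...,0],p[...,1],p[...,2]
m=(abs(x-.606)<.07)&(abs(y+.153)<.15)&(z>.022)&(z<.032);print(cv2.minAreaRect((p[m][:,:2]*1000).astype(np.float32)))
```

```text
tcp [ 0.6037 -0.2354  0.0805] yaw -1.9 tilt 0.13 turn -0.2 shift now [ 2.4 -1.4 -4.5] shift after turn [ 2.4 -1.4 -4.5] F [ 0.3  0.4 -1.3] op 13.4 t 20.35
0.04 few 0
0.045 83 mean [ 0.6027 -0.2038] rect [ 603.  -203.9] [ 0.8 26.5] 87.5 axis 178.1 zmed 0.0482
0.05 330 mean [ 0.6037 -0.2093] rect [ 602.6 -219.9] [33.2 28. ] 87.9 axis 155.5 zmed 0.0543
0.055 2328 mean [ 0.6026 -0.2154] rect [ 602.6 -220.2] [32.9 27.8] 87.9 axis 1.6 zmed 0.0561
0.06 25 mean [ 0.6022 -0.2286] rect [ 602.6 -229.1] [ 3.6 21. ] 87.0 axis 176.2 zmed 0.0625
((604.031005859375, -184.75900268554688), (196.5372314453125, 90.86155700683594), 88.38719177246094)
```

View pics/w4.png

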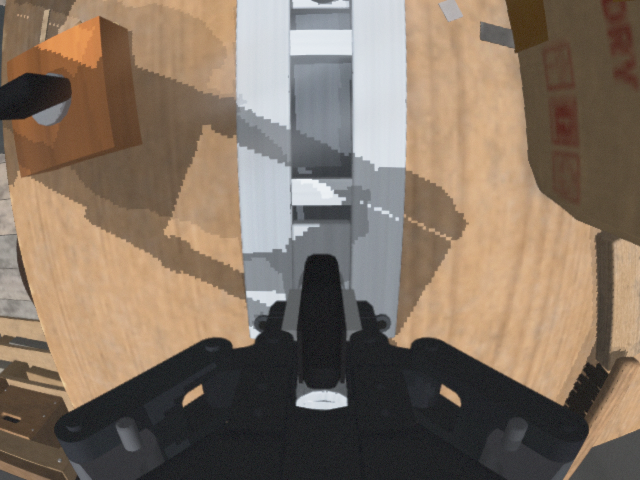

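Picture w4: the foot is over the last slot and lined up with the mouth (columns 290–353). I'm lowering it.

Request:
play_rows(plan=[[0.6,0.5,6,0,0,0,5],[0,0,6,0,0,0,5],[0,0,6,0,0,0,5],[0,0,6,0,0,0,5],[0,0,5,0,0,0,5],[0,0,5,0,0,0,5],[0,0,4,0,0,0,5],[0,0,0,0,0,0,5],[0,0,0,0,0,0,5],[0,0,0,0,0,0,5]])

```text
time: 21.4
ee_pos: [0.6035, -0.2341, 0.0414]
eef_rot: [0.0, 0.718, 0.696, 0.0]
wrist_force: [-0.2, -0.1, -1.5]
opening: 0.0131
```

Request:
play_rows(plan=[[0,0,0,0,0,7.5,5],[0,0,0,0,0,7.5,5],[0,0,0,0,0,7.5,5],[0,0,0,0,0,7.5,5],[0,0,0,0,0,7.5,5],[0,0,0,0,0,7.5,5],[0,0,0,0,0,7.5,5],[0,0,0,0,0,7.5,5],[0,0,0,0,0,7.5,5],[0,0,0,0,0,7.5,5],[0,0,0,0,0,7.5,5],[0,0,0,0,0,7.5,5]])

```text
time: 22.6
ee_pos: [0.6035, -0.2341, 0.0414]
eef_rot: [-0.0, 1.0, -0.019, 0.0]
wrist_force: [0.5, -0.8, -1.6]
opening: 0.0134
```

Request:
play_rows(plan=[[0,0,0,0,0,0,5],[0,0,0,0,0,0,5],[0,0,0,0,0,0,25],[0,0,0,0,0,0,45],[0,0,0,0,0,0,45],[0,0,-30,0,0,0,45],[0,0,-40,0,0,0,60],[0,0,-40,0,0,0,85],[0,0,-40,0,0,0,85],[0,0,-40,0,0,0,85],[0,0,0,0,0,0,85],[0,0,0,0,0,0,85]])

```text
time: 23.8
ee_pos: [0.6039, -0.2343, 0.2328]
eef_rot: [0.001, 1.0, -0.016, 0.001]
wrist_force: [-0.2, -1.5, 0.3]
opening: 0.0853
```

Run:
```python
from h import *
f=grab_frame("top");p=cloud(f);w=grab_frame("wrist");q=wcloud(w);cv2.imwrite("pics/w5.png",w["img"])
for n,p in (("top",p),("wrist",q)):
    rect(p,.608,-.0755,.045,.06,.08,n+" A")
    rect(p,.603,-.233,.045,.06,.08,n+" B");rect(p,.446,-.124,.05,.075,.09,n+" key");rect(p,.446,-.124,.06,.03,.039,n+" holder")
    rect(p,.6,-.332,.04,.041,.05,n+"rotor");rect(p,.6,-.332,.017,.015,.038,n+"socket")
go(.4458,-.1244,.2,96.4)
for l in ["stop0"]:
  for g in (f,w): print(l,[(np.round(d["centre"],3).tolist(),round(d["score"],2)) for d in tip_of(g,l)][:5])
```

```text
top A 161 mean [ 0.6076 -0.0757] rect [607.7 -75.5] [14.1 43.2] 87.8 axis 178.4 zmed 0.071
top B 156 mean [ 0.602  -0.2328] rect [ 602.  -233.4] [14.1 40.1] 89.3 axis 178.7 zmed 0.0711
top key 163 mean [ 0.4459 -0.1242] rect [ 445.5 -124.2] [42.8 14.2] 6.3 axis 7.2 zmed 0.0813
top holder 1042 mean [ 0.4456 -0.1306] rect [ 445.8 -124. ] [79.8 80. ] 6.4 axis 151.7 zmed 0.0359
toprotor 263 mean [ 0.5991 -0.3311] rect [ 599.  -331.3] [41.5 41.7] 3.2 axis 106.4 zmed 0.0436
topsocket 68 mean [ 0.6021 -0.3355] rect [ 601.4 -334.4] [10.3 23.8] 87.7 axis 176.3 zmed 0.02
wrist A 787 mean [ 0.6094 -0.0787] rect [608.5 -76.8] [14.3 43. ] 88.5 axis 178.9 zmed 0.0708
wrist B 858 mean [ 0.605  -0.2345] rect [ 603.8 -234.5] [14.4 43.9] 90.0 axis 179.5 zmed 0.0714
wrist key 462 mean [ 0.4482 -0.1267] rect [ 447.1 -125.6] [43.9 13.6] 5.8 axis 4.6 zmed 0.0812
wrist holder 2180 mean [ 0.4509 -0.1443] rect [ 446.1 -125.1] [81.4 81.1] 6.4 axis 178.0 zmed 0.0358
wristrotor 1270 mean [ 0.6006 -0.3315] rect [ 600.3 -331.7] [42.9 42.9] 46.7 axis 77.7 zmed 0.0439
wristsocket 280 mean [ 0.597  -0.3373] rect [ 598.2 -336.5] [ 9.6 24.9] 72.2 axis 168.6 zmed 0.0223
tcp [ 0.6027 -0.2337  0.23  ] yaw -91.8 tilt 0.14 turn 171.8 shift now [-160.2 -104.3   30.5] shift after turn [143.7 126.1  30.5] F [ 0.5 -0.2 -0.2] op 85.1 t 23.9
stop0 [([0.604, -0.236, 0.006], 0.71), ([0.615, -0.074, 0.004], 0.65), ([0.698, 0.133, -0.002], 0.32)]
stop0 [([0.61, -0.078, 0.009], 0.84), ([0.608, -0.232, 0.008], 0.71)]
```

View pics/w5.png

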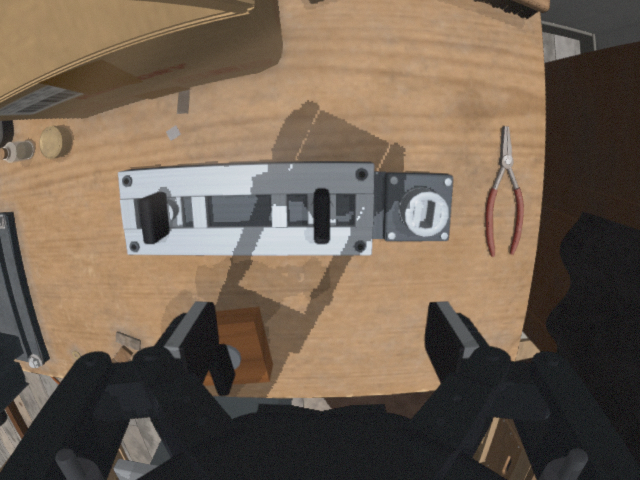

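Picture w5: both grips stand crosswise, at (153,217) and (321,215), and all other things are undisturbed. Next is the key. I turn the wrist the long way round, so that the later clockwise quarter turn stays within joint 6's range.

Request:
play_rows(plan=[[0,0,0,0,0,-8.55,85],[0,0,0,0,0,-8.55,85],[0,0,0,0,0,-8.55,85],[0,0,0,0,0,-8.55,85],[0,0,0,0,0,-8.55,85],[0,0,0,0,0,-8.55,85],[0,0,0,0,0,-8.55,85],[0,0,0,0,0,-8.55,85],[0,0,0,0,0,-8.55,85],[0,0,0,0,0,-8.55,85],[0,0,0,0,0,-8.55,85],[0,0,0,0,0,-8.55,85]])

```text
time: 25.2
ee_pos: [0.6029, -0.2338, 0.2296]
eef_rot: [-0.001, 0.635, 0.772, -0.0]
wrist_force: [0.2, -0.7, 0.4]
opening: 0.0849
```

Request:
play_rows(plan=[[0,0,0,0,0,-8.55,85],[0,0,0,0,0,-8.55,85],[0,0,0,0,0,-8.55,85],[0,0,0,0,0,-8.55,85],[0,0,0,0,0,-8.55,85],[0,0,0,0,0,-8.55,85],[0,0,0,0,0,-8.55,85],[0,0,0,0,0,-8.55,85],[0,0,0,0,0,-8.55,85],[0,0,0,0,0,-8.55,85],[0,0,0,0,0,0,85]])

```text
time: 26.3
ee_pos: [0.603, -0.2339, 0.2297]
eef_rot: [-0.001, -0.055, 0.999, 0.001]
wrist_force: [0.5, 1.1, 0.9]
opening: 0.0848
```

Run:
```python
from h import *
go(.446,-.1245,.2,96.4);print(get_obs()["joint_pos"])
w=grab_frame("wrist");q=wcloud(w)
rect(q,.6,-.332,.04,.041,.05,"rotor");rect(q,.6,-.332,.017,.015,.038,"socket")
```

```text
tcp [ 0.603  -0.2339  0.2297] yaw 96.3 tilt 0.16 turn -0.1 shift now [144.  125.8  30.3] shift after turn [143.7 126.1  30.3] F [0.5 1.1 0.9] op 84.8 t 26.3
[-4.77543921e-01  3.86889902e-01  1.34145394e+00  1.09196415e-04
  1.41599996e+00 -2.15774947e+00]
rotor 1266 mean [ 0.5992 -0.3316] rect [ 599.8 -332.1] [42.7 42.2] 89.9 axis 86.9 zmed 0.044
socket 306 mean [ 0.6033 -0.3367] rect [ 601.3 -335.5] [25.4 10.6] 4.9 axis 2.7 zmed 0.021
```

Request:
play_rows(plan=[[28.8,25.1,0,0,0,0,85],[28.8,25.1,0,0,0,0,85],[28.8,25.1,0,0,0,0,85],[28.8,25.1,0,0,0,0,85],[28.8,25.1,0,0,0,0,85],[0,0,30,0,0,0,85],[0,0,30,0,0,0,85],[0,0,0,0,0,0,85],[0,0,0,0,0,0,85],[0,0,0,0,0,0,85]])

```text
time: 27.35
ee_pos: [0.4478, -0.1257, 0.1725]
eef_rot: [0.001, -0.054, 0.999, -0.0]
wrist_force: [0.2, -0.3, 0.9]
opening: 0.0847
```

Run:
```python
from h import *
go(.446,-.1245,.05,96.4)
w=grab_frame("wrist");q=wcloud(w)
rect(q,.446,-.1245,.05,.075,.09,"key");rect(q,.446,-.124,.06,.03,.039,"holder")
```

```text
tcp [ 0.4478 -0.1257  0.1725] yaw 96.2 tilt 0.13 turn -0.2 shift now [  1.9   1.5 122.5] shift after turn [  1.9   1.5 122.5] F [ 0.2 -0.3  0.9] op 84.7 t 27.35
key 1291 mean [ 0.4442 -0.1249] rect [ 445.1 -124.8] [42.7 13.6] 6.4 axis 6.4 zmed 0.0815
holder 8176 mean [ 0.4418 -0.1253] rect [ 445.5 -125. ] [79.9 80.5] 6.3 axis 98.7 zmed 0.036
```

Request:
play_rows(plan=[[2.2,1.2,0,0,0,-0.2,85],[0,0,35,0,0,0,85],[0,0,35,0,0,0,85],[0,0,25,0,0,0,85],[0,0,15,0,0,0,85],[0,0,13,0,0,0,85],[0,0,0,0,0,0,85],[0,0,0,0,0,0,85],[0,0,0,0,0,0,85]])

```text
time: 28.3
ee_pos: [0.4452, -0.1245, 0.0493]
eef_rot: [0.001, -0.056, 0.998, -0.0]
wrist_force: [0.8, -0.1, 0.4]
opening: 0.0854
```

Request:
play_rows(plan=[[0,0,0,0,0,0,40],[0,0,0,0,0,0,5],[0,0,0,0,0,0,5],[0,0,0,0,0,0,5],[0,0,0,0,0,0,5],[0,0,0,0,0,0,5],[0,0,0,0,0,0,5]])

```text
time: 29.0
ee_pos: [0.4444, -0.1242, 0.0485]
eef_rot: [0.0, -0.057, 0.998, -0.0]
wrist_force: [-0.5, 1.0, 3.5]
opening: 0.0132
```

Run:
```python
from h import *
w=grab_frame("wrist");q=wcloud(w)
rect(q,.446,-.1245,.05,.075,.09,"key");rect(q,.446,-.124,.06,.03,.039,"holder")
go(.446,-.1245,.05,96.4);
```

```text
key 5711 mean [ 0.4402 -0.1245] rect [ 441.4 -126.9] [42.5 43.6] 58.9 axis 6.4 zmed 0.0817
holder 15763 mean [ 0.4272 -0.1272] rect [ 438.7 -125.5] [66.5 80.6] 6.4 axis 98.0 zmed 0.036
tcp [ 0.4444 -0.1242  0.0485] yaw 96.5 tilt 0.02 turn 0.1 shift now [-1.6 -0.5 -1.5] shift after turn [-1.6 -0.5 -1.5] F [-1.2 -0.2  3.8] op 13.1 t 29.05
```

Request:
play_rows(plan=[[0,0,-15,0,0,0,5],[0,0,-20,0,0,0,5],[0,0,-25,0,0,0,5],[0,0,-25,0,0,0,5],[0,0,-5,0,0,5,5],[0,0,0,0,0,5,5],[0,0,0,0,0,0,5],[0,0,0,0,0,0,5]])

```text
time: 29.85
ee_pos: [0.4439, -0.124, 0.1378]
eef_rot: [-0.0, 0.03, 1.0, 0.0]
wrist_force: [-0.4, 0.3, -1.2]
opening: 0.0133
```

Run:
```python
from h import *
go(.5986,-.332,.14,86.5);q=wcloud(grab_frame("wrist"));rect(q,.446,-.124,.06,.03,.039,"holder")
```

```text
tcp [ 0.4439 -0.124   0.1378] yaw 86.6 tilt 0.06 turn 0.1 shift now [-166.8 -198.5   -2.4] shift after turn [-167.1 -198.2   -2.4] F [-0.4  0.3 -1.2] op 13.3 t 29.85
holder 10506 mean [ 0.4382 -0.1239] rect [ 446.1 -124.7] [81.4 80.7] 6.5 axis 79.8 zmed 0.036
```

Request:
play_rows(plan=[[-23.9,-28.4,-1,0,0,0,5],[-23.9,-28.4,-1,0,0,0,5],[-23.9,-28.4,-1,0,0,0,5],[-23.9,-28.4,0,0,0,0,5],[-23.9,-28.4,0,0,0,0,5],[-23.9,-28.4,0,0,0,0,5],[-23.9,-28.4,0,0,0,0,5],[0,0,20,0,0,0,5],[0,0,15,0,0,0,5],[0,0,0,0,0,0,5],[0,0,0,0,0,0,5],[0,0,0,0,0,0,5]])

```text
time: 31.1
ee_pos: [0.5996, -0.333, 0.1072]
eef_rot: [0.001, 0.03, 1.0, -0.0]
wrist_force: [0.4, -0.5, 0.3]
opening: 0.0132
```

Run:
```python
from h import *
go(.5986,-.332,.0565,86.5);w=grab_frame("wrist");q=wcloud(w)
cv2.imwrite("pics/w6.png",cv2.resize(w["img"][180:440,170:470],None,fx=2.3,fy=2.3))
rect(q,.6,-.332,.035,.041,.046,"rotor");rect(q,.6,-.332,.03,.047,.065,"blade")
for a in (.07,.08,.09,.1,.11): rect(q,.6,-.332,.04,a,a+.01,a)
f=grab_frame("scene");p=cloud(f);rect(p,.6,-.332,.035,.041,.046,"rotor s")
cv2.imwrite("pics/s6.png",f["img"])
```

```text
tcp [ 0.5996 -0.333   0.1072] yaw 86.5 tilt 0.09 turn 0.0 shift now [ 1.1  1.  50.7] shift after turn [ 1.1  1.  50.7] F [ 0.4 -0.5  0.3] op 13.2 t 31.1
rotor 2329 mean [ 0.5937 -0.3317] rect [ 595.1 -331.7] [42.8 34.5] 84.9 axis 83.9 zmed 0.0439
blade few 0
0.07 6 mean [ 0.5912 -0.3312] rect [ 591.2 -332.5] [8.7 0.7] 87.5 axis 86.7 zmed 0.0719
0.08 few 0
0.09 112 mean [ 0.5897 -0.3327] rect [ 592.2 -332.7] [31.4 10.9] 87.4 axis 87.4 zmed 0.0983
0.1 228 mean [ 0.5836 -0.3322] rect [ 585.  -332.4] [24.6 12.7] 86.7 axis 84.6 zmed 0.1057
0.11 794 mean [ 0.5851 -0.3321] rect [ 585.1 -332. ] [40.2 13.6] 86.7 axis 86.2 zmed 0.116
rotor s 143 mean [ 0.5999 -0.328 ] rect [ 600.9 -329. ] [41.9 43.2] 9.6 axis 106.3 zmed 0.0444
```

View pics/w6.png

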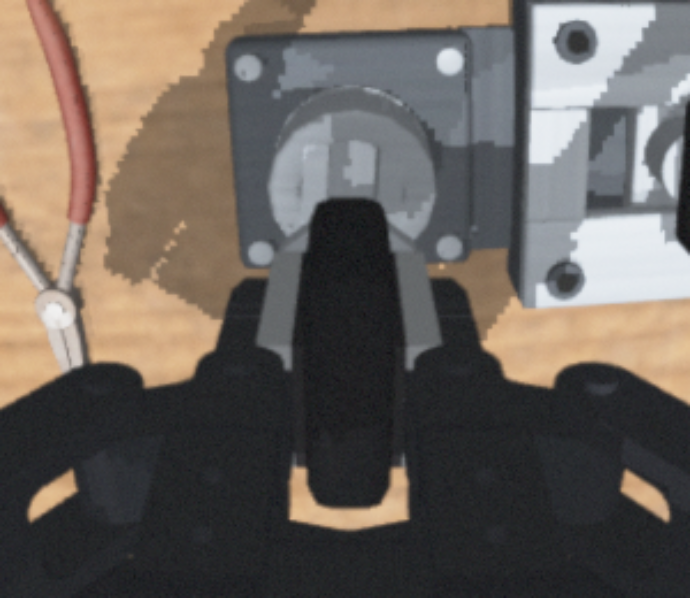

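Picture w6: the key hangs over the rotor (the disc at about (352,190)), and its blade side is parallel to the socket. It needs roughly 1 mm of correction, and then I lower it slowly.

Request:
play_rows(plan=[[1.1,0.7,15,0,0,0,5],[0,0,8,0,0,0,5],[0,0,4,0,0,0,5],[0,0,4,0,0,0,5],[0,0,4,0,0,0,5],[0,0,0,0,0,0,5],[0,0,0,0,0,0,5]])

```text
time: 31.9
ee_pos: [0.5981, -0.3322, 0.0714]
eef_rot: [0.0, 0.031, 1.0, -0.0]
wrist_force: [0.3, 0.7, -0.9]
opening: 0.0132
```

Request:
play_rows(plan=[[0,0,4,0,0,0,5],[0,0,4,0,0,0,5],[0,0,4,0,0,0,5],[0,0,2,0,0,0,5],[0,0,0.5,0,0,0,5],[0,0,0,0,0,0,5],[0,0,0,0,0,0,5]])

```text
time: 32.6
ee_pos: [0.5981, -0.3321, 0.0568]
eef_rot: [0.0, 0.031, 1.0, 0.0]
wrist_force: [-0.4, 0.6, -0.8]
opening: 0.0133
```

Request:
play_rows(plan=[[-0.5,0.15,0,0,0,8,5],[0,0.15,0,0,0,8,5],[0,0.15,0,0,0,8,5],[0,0.15,0,0,0,8,5],[0,0.15,0,0,0,8,5],[0,0.15,0,0,0,8,5],[0,0.15,0,0,0,8,5],[0,0.15,0,0,0,8,5],[0,0.15,0,0,0,8,5],[0,0.15,0,0,0,8,5]])

```text
time: 33.6
ee_pos: [0.6011, -0.3299, 0.0569]
eef_rot: [0.001, 0.668, 0.744, 0.002]
wrist_force: [3.0, 2.5, -2.5]
opening: 0.0136
```

Run:
```python
from h import *
go(.5997,-.331,.0565,-10);print(get_obs()["torque"])
```

```text
tcp [ 0.6011 -0.3299  0.0569] yaw 6.1 tilt 0.21 turn 16.1 shift now [-1.  -1.5  0.4] shift after turn [-1.3 -1.2  0.4] F [ 3.   2.5 -2.5] op 13.6 t 33.6
[ 0.49988765 -0.64777545  0.10945158]
```

Request:
play_rows(plan=[[-0.8,-1.2,0,0,0,4,5],[0,0,0,0,0,4,5],[0,0,0,0,0,4,5],[0,0,0,0,0,0,5],[0,0,0,0,0,0,5]])

```text
time: 34.1
ee_pos: [0.6014, -0.3301, 0.057]
eef_rot: [0.001, 0.741, 0.672, 0.003]
wrist_force: [5.7, 5.1, -2.3]
opening: 0.0133
```

Run:
```python
from h import *
go(.5997,-.331,.0565,-10);print(get_obs()["torque"])
```

```text
tcp [ 0.6014 -0.3301  0.057 ] yaw -5.6 tilt 0.38 turn 4.4 shift now [-1.1 -1.6  0.5] shift after turn [-1.2 -1.5  0.5] F [ 5.7  5.1 -2.3] op 13.3 t 34.1
[ 0.88976154 -1.13428479  0.02760809]
```

Request:
play_rows(plan=[[1,1.2,0,0,0,2,5],[0,0,0,0,0,2,5],[0,0,0,0,0,2,5],[0,0,0,0,0,0,5],[0,0,0,0,0,0,5]])

```text
time: 34.6
ee_pos: [0.6018, -0.3301, 0.057]
eef_rot: [0.001, 0.775, 0.632, 0.002]
wrist_force: [4.9, 3.2, -2.5]
opening: 0.0136
```

Run:
```python
from h import *
go(.5997,-.331,.0565,-10);print(get_obs()["torque"])
```

```text
tcp [ 0.6018 -0.3301  0.057 ] yaw -11.5 tilt 0.26 turn -1.5 shift now [-1.3 -1.8  0.5] shift after turn [-1.3 -1.9  0.5] F [ 4.9  3.2 -2.5] op 13.6 t 34.6
[ 0.58416883 -0.91639594  0.00634913]
```

Request:
play_rows(plan=[[0.5,0.8,0,0,0,2,5],[0,0,0,0,0,2,5],[0,0,0,0,0,2,5],[0,0,0,0,0,0,5],[0,0,0,0,0,0,5]])

```text
time: 35.1
ee_pos: [0.602, -0.3302, 0.057]
eef_rot: [0.001, 0.806, 0.592, 0.001]
wrist_force: [5.8, 2.1, -2.9]
opening: 0.0128
```

Run:
```python
from h import *
go(.5997,-.331,.0565,-10);print(get_obs()["torque"])
w=grab_frame("wrist");cv2.imwrite("pics/w7.png",cv2.resize(w["img"][140:440,120:520],None,fx=2,fy=2))
q=wcloud(w);rect(q,.6,-.331,.035,.08,.095,"grip")
```

```text
tcp [ 0.602  -0.3302  0.057 ] yaw -17.3 tilt 0.16 turn -7.3 shift now [-1.5 -2.   0.4] shift after turn [-1.2 -2.2  0.4] F [ 5.8  2.1 -2.9] op 12.8 t 35.1
[ 0.50550053 -0.94323621  1.07742897]
grip 5850 mean [ 0.6014 -0.3272] rect [ 598.2 -330.6] [40.  38.8] 37.0 axis 73.4 zmed 0.0899
```

View pics/w7.png

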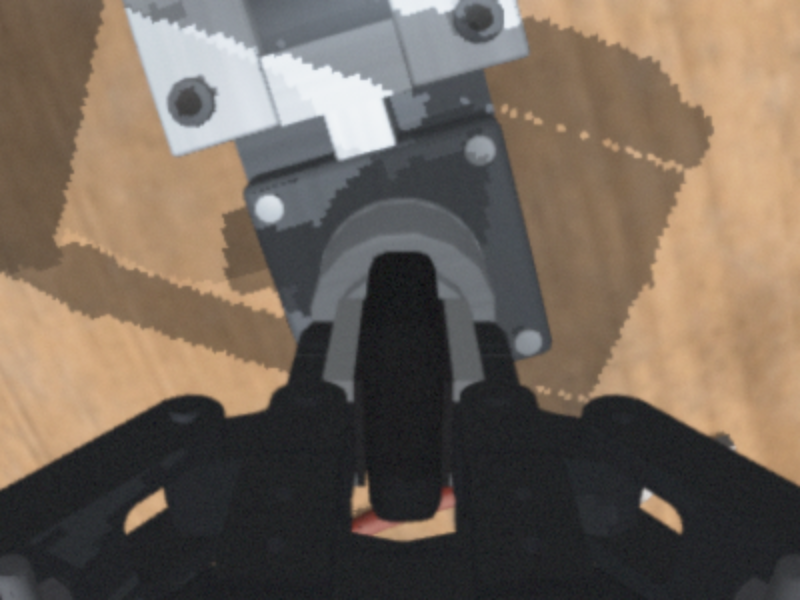

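Picture w7 and the reading agree. The twist moment jumped to 1.08 N m, which means the end stop is reached. I ease back within the play and draw the key straight up.

Request:
play_rows(plan=[[0,0,0,0,0,-2,5],[0,0,0,0,0,-2,5],[0,0,0,0,0,-2,5],[0.5,0.5,0,0,0,-2,5],[0,0,0,0,0,-2,5],[0,0,0,0,0,0,5],[0,0,0,0,0,0,5]])

```text
time: 35.85
ee_pos: [0.6012, -0.3304, 0.0569]
eef_rot: [0.0, 0.752, 0.659, 0.0]
wrist_force: [1.7, 1.1, 0.1]
opening: 0.0133
```

Run:
```python
from h import *
go(.5997,-.331,.0565,-10);print(get_obs()["torque"])
```

```text
tcp [ 0.6012 -0.3304  0.0569] yaw -7.6 tilt 0.03 turn 2.4 shift now [-0.8 -1.4  0.4] shift after turn [-0.9 -1.4  0.4] F [1.7 1.1 0.1] op 13.3 t 35.85
[ 0.27052657 -0.40566879 -0.04204349]
```

Request:
play_rows(plan=[[0,0,-8,0,0,0,5],[0,0,-10,0,0,0,5],[0,0,-15,0,0,0,5],[0,0,-20,0,0,0,5],[0,0,-25,0,0,0,5],[0,0,-10,0,0,0,5],[0,0,0,0,0,0,5],[0,0,0,0,0,0,5],[0,0,0,0,0,0,5]])

```text
time: 36.75
ee_pos: [0.6, -0.3299, 0.1433]
eef_rot: [-0.002, 0.752, 0.659, -0.0]
wrist_force: [-0.4, 0.1, -0.7]
opening: 0.013
```

Run:
```python
from h import *
go(.4444,-.1242,.145,96.5)
w=grab_frame("wrist");q=wcloud(w);t=grab_frame("top");p=cloud(t)
cv2.imwrite("pics/w8.png",cv2.resize(w["img"][140:440,120:520],None,fx=2,fy=2))
z0=get_obs()["ee_pos"][2]
rect(q,.601,-.33,.04,z0+.022,z0+.036,"grip top");rect(q,.601,-.33,.04,z0-.012,z0-.004,"collar")
rect(p,.446,-.124,.06,.03,.039,"holder");rect(q,.446,-.124,.06,.03,.039,"holder w");rect(p,.446,-.124,.06,.04,.1,"on holder")
rect(q,.6,-.332,.04,.041,.046,"rotor");rect(q,.6,-.332,.018,.015,.038,"socket")
```

```text
tcp [ 0.6    -0.3299  0.1433] yaw -7.5 tilt 0.18 turn -104.0 shift now [ 183.5 -181.2   -0.9] shift after turn [131.3 222.   -0.9] F [-0.4  0.1 -0.7] op 13.0 t 36.75
grip top 5285 mean [ 0.5991 -0.3266] rect [ 596.3 -330.3] [39.7 38.3] 46.9 axis 82.6 zmed 0.176
collar 197 mean [ 0.5996 -0.3218] rect [ 599.4 -323.9] [10.4 31.1] 82.7 axis 172.5 zmed 0.1361
holder 1455 mean [ 0.4457 -0.124 ] rect [ 445.9 -124. ] [79.9 80. ] 6.2 axis 127.9 zmed 0.0357
holder w 4895 mean [ 0.4453 -0.1412] rect [ 446.4 -128.6] [81.7 74.4] 6.1 axis 161.9 zmed 0.0358
on holder 13 mean [ 0.4493 -0.1197] rect [ 448.3 -124.2] [67.4 59.2] 56.6 axis 109.8 zmed 0.0404
rotor 2147 mean [ 0.6005 -0.3296] rect [ 600.5 -330.7] [40.1 43.5] 76.1 axis 171.3 zmed 0.0439
socket 626 mean [ 0.5995 -0.3374] rect [ 599.9 -335.3] [21.3 13.3] 87.8 axis 90.5 zmed 0.0194
```

View pics/w8.png

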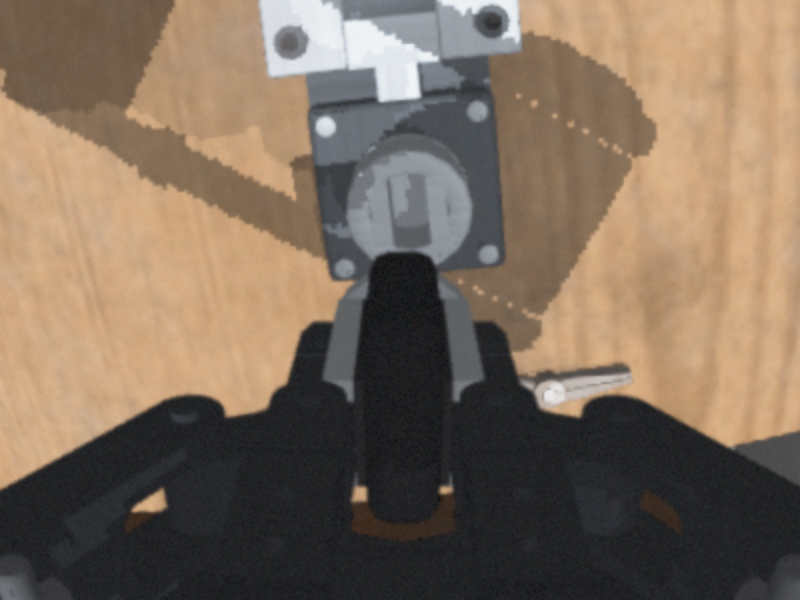

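Picture w8: the rotor socket at (410,212) now lies along base y, and the bolt at (397,80) is in the base end, so the lock is turned. I check how the key sits in the jaws before the way back.

Run:
```python
from h import *
w=grab_frame("wrist");q=wcloud(w);o=get_obs();M=rot(np.array(o["eef_rot"]))
l=(q-o["ee_pos"])@M*1000
dark=w["img"].max(-1)<60
m=(abs(l[...,1])<6.5)&(abs(l[...,0])<35)&(l[...,2]>-40)&(l[...,2]<0)&dark
v=l[m];h,e=np.histogram(v[:,2],bins=np.arange(-40,1,2));print(dict(zip(e.astype(int),h)))
top=v[(v[:,2]<-28)&(v[:,2]>-38)];print("x ext",np.percentile(top[:,0],[0.5,2,50,98,99.5]),"z",np.median(top[:,2]),"y",np.percentile(top[:,1],[1,99]))
c=l[(l[...,2]>2)&(l[...,2]<12)&(abs(l[...,0])<25)&(abs(l[...,1])<25)];print("collar",c.shape,c.max(0),c.min(0),np.median(c[:,2]))
```

```text
{np.int64(-40): np.int64(16), np.int64(-38): np.int64(227), np.int64(-36): np.int64(188), np.int64(-34): np.int64(2590), np.int64(-32): np.int64(527), np.int64(-30): np.int64(148), np.int64(-28): np.int64(89), np.int64(-26): np.int64(73), np.int64(-24): np.int64(74), np.int64(-22): np.int64(91), np.int64(-20): np.int64(73), np.int64(-18): np.int64(70), np.int64(-16): np.int64(59), np.int64(-14): np.int64(57), np.int64(-12): np.int64(71), np.int64(-10): np.int64(67), np.int64(-8): np.int64(57), np.int64(-6): np.int64(49), np.int64(-4): np.int64(44), np.int64(-2): np.int64(45)}
x ext [-23.66056012 -21.91478667   1.86577302  18.62958043  19.10206896] z -32.98431233984646 y [-6.39928837  6.22606387]
collar (212, 3) [19.07234799 13.98158727 11.9575445 ] [  0.58917859 -17.09653891   2.05113833] 7.308946672265863
```

Run:
```python
from h import *
w=grab_frame("wrist");q=wcloud(w);o=get_obs();M=rot(np.array(o["eef_rot"]))
l=(q-o["ee_pos"])@M*1000
m=(abs(l[...,1])<5)&(abs(l[...,0])<35)&(l[...,2]>-28)&(l[...,2]<0)
v=l[m];print("front face",np.percentile(v[:,0],[10,50,90]))
c=l[(l[...,2]>6)&(l[...,2]<8.5)&(l[...,0]<25)&(l[...,0]>0)&(abs(l[...,1])<25)]
print(cv2.minEnclosingCircle(c[:,:2].astype(np.float32)),len(c))
A=np.c_[2*c[:,:2],np.ones(len(c))]; 
for s in range(0,24,3):
    k=c[(abs(c[:,0]-s-1.5)<1.5)]; 
    if len(k): print(s,len(k),k[:,1].min().round(1),k[:,1].max().round(1))
```

```text
front face [17.81368807 18.74394391 19.14617268]
((6.434135913848877, -1.7437963485717773), 12.754591941833496) 130
3 1 -10.1 -10.1
6 104 -14.5 11.0
9 25 -10.9 7.9
```

Request:
play_rows(plan=[[0,0,0,0,0,8.45,5],[0,0,0,0,0,8.45,5],[0,0,0,0,0,8.45,5],[0,0,0,0,0,8.45,5],[0,0,0,0,0,8.45,5],[0,0,0,0,0,8.45,5],[0,0,0,0,0,8.45,5],[0,0,0,0,0,8.45,5],[0,0,0,0,0,8.45,5],[0,0,0,0,0,0,5]])

```text
time: 37.95
ee_pos: [0.6009, -0.3303, 0.1443]
eef_rot: [-0.0, 0.998, 0.056, -0.0]
wrist_force: [0.6, 0.1, -1.7]
opening: 0.0131
```

Request:
play_rows(plan=[[-16,-28,0,0,0,0,5],[-16,-28,0,0,0,0,5],[-16,-28,0,0,0,0,5],[-16,-28,0,0,0,0,5],[-16,-28,0,0,0,0,5],[-16,-28,0,0,0,0,5],[-16,-27,0,0,0,0,5],[-15,-27,0,0,0,0,5],[0,0,20,0,0,0,5],[0,0,20,0,0,0,5],[0,0,0,0,0,0,5],[0,0,0,0,0,0,5]])

```text
time: 39.15
ee_pos: [0.4501, -0.124, 0.1049]
eef_rot: [-0.0, 0.998, 0.057, -0.0]
wrist_force: [0.3, 0.2, -0.9]
opening: 0.013
```

```bash
cat >> h.py <<'E'
def keyholder():
    go(.4489,-.1241,.0485,-83.5)
    w=grab_frame("wrist");q=wcloud(w);o=get_obs();M=rot(np.array(o["eef_rot"]))
    rect(q,.446,-.124,.06,.03,.039,"holder")
    l=(q-o["ee_pos"])@M*1000
    v=l[(abs(l[...,1])<5)&(abs(l[...,0])<35)&(l[...,2]>-28)&(l[...,2]<0)];f=np.percentile(v[:,0],60)
    k=o["ee_pos"]+M@np.array([f-22,0,0])/1000;print("front",f.round(1),"key centre",k.round(4))
    return w,q,l
E
python3 - <<'E'
from h import *
w,q,l=keyholder()
cv2.imwrite("pics/w9.png",cv2.resize(w["img"][140:440,120:520],None,fx=2,fy=2))
m=(np.hypot(q[...,0]-.446,q[...,1]+.124)<.025)&(q[...,2]<.03)&(q[...,2]>.005)
print("hole",q[m][:,:2].mean(0),cv2.minAreaRect((q[m][:,:2]*1000).astype(np.float32)) if m.sum()>5 else m.sum())
E
```

```text
tcp [ 0.4501 -0.124   0.1049] yaw -83.5 tilt 0.02 turn 0.0 shift now [-1.1 -0.1 56.4] shift after turn [-1.1 -0.1 56.4] F [ 0.3  0.2 -0.9] op 13.0 t 39.15
holder 12209 mean [ 0.4571 -0.1233] rect [ 446.  -124.7] [80.9 80.4] 6.6 axis 95.9 zmed 0.036
front 16.9 key centre [ 0.4456 -0.1249  0.1054]
hole [ 0.44247165 -0.12534468] ((442.73321533203125, -125.27281951904297), (17.425704956054688, 13.165718078613281), 6.424323081970215)
```

View pics/w9.png

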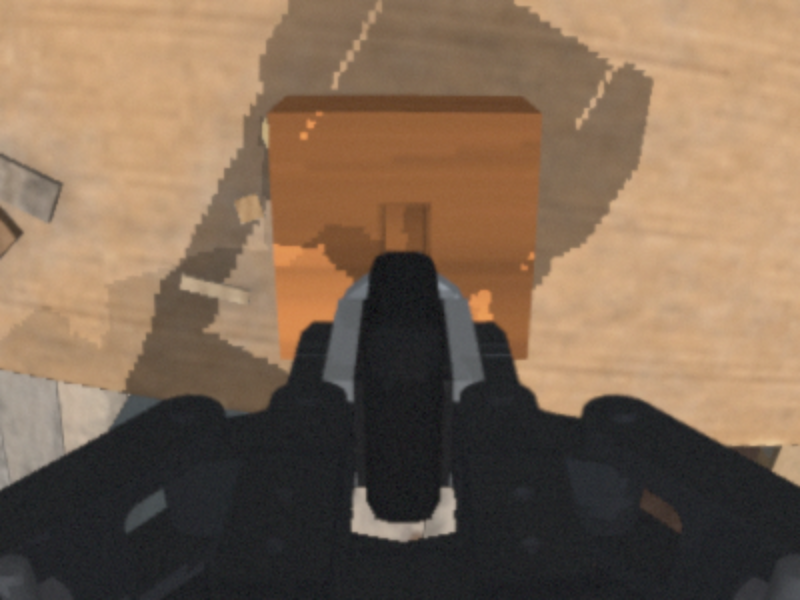

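Picture w9: the key is over the holder socket at (405,225), square with the block. I measure the key's offset along the jaws once more.

Run:
```python
from h import *
for i in range(2):
    w,q,l=keyholder()
    d=w["img"].max(-1)<70
    t=l[d&(abs(l[...,1])<9)&(abs(l[...,0])<30)&(l[...,2]<-31.5)&(l[...,2]>-35)];print("top",cv2.minAreaRect(t[:,:2].astype(np.float32)),np.percentile(t[:,0],[1,99]))
    for a in range(-30,0,5):
        v=l[(abs(l[...,1])<5)&(abs(l[...,0])<35)&(l[...,2]>a)&(l[...,2]<a+5)];print(a,np.percentile(v[:,0],[10,50,90]).round(1),end=";")
    c=l[(l[...,2]>4)&(l[...,2]<10)&(l[...,0]<25)&(l[...,0]>0)&(abs(l[...,1])<25)]
    print("collar z",np.median(c[:,2]),"xmax",np.percentile(c[:,0],98),"y",c[:,1].min(),c[:,1].max())
    b=l[(l[...,2]>14)&(l[...,2]<36)&(l[...,0]<20)&(l[...,0]>0)&(abs(l[...,1])<12)];print("blade",len(b), b.mean(0) if len(b) else 0)
```

```text
tcp [ 0.4506 -0.1243  0.1054] yaw -83.5 tilt 0.06 turn -0.0 shift now [-1.8 -0.4 56.9] shift after turn [-1.8 -0.4 56.9] F [ 0.2  0.6 -0.1] op 13.4 t 39.2
holder 12069 mean [ 0.4573 -0.1233] rect [ 446.2 -124.6] [80.6 80.6] 6.4 axis 97.2 zmed 0.036
front 17.2 key centre [ 0.4461 -0.125   0.1056]
top ((-4.254997253417969, -0.6010074615478516), (42.56953430175781, 16.16486167907715), 1.0676671266555786) [-23.6797633   16.20376014]
-30 [16.5 17.2 17.5];-25 [16.5 17.1 17.5];-20 [16.8 17.2 17.6];-15 [16.5 17.  17.4];-10 [16.7 17.3 17.6];-5 [16.6 17.1 17.4];collar z 7.114502440119625 xmax 8.84743297382702 y -13.167695811411877 12.490856690512395
blade 5 [ 5.13432744  0.56047015 35.42666729]
tcp [ 0.4509 -0.1245  0.1056] yaw -83.5 tilt 0.1 turn -0.0 shift now [-2.  -0.7 57.1] shift after turn [-2.  -0.7 57.1] F [-0.4 -0.4 -1.3] op 13.3 t 39.25
holder 11975 mean [ 0.4573 -0.1233] rect [ 446.1 -124.8] [80.5 80.8] 6.2 axis 97.2 zmed 0.036
front 17.4 key centre [ 0.4464 -0.125   0.1057]
top ((-3.6833934783935547, -0.9981908798217773), (42.73649978637695, 16.237422943115234), 3.572787284851074) [-23.67928374  16.49597328]
-30 [16.6 17.3 17.8];-25 [16.7 17.3 17.8];-20 [16.9 17.4 17.7];-15 [16.8 17.3 17.7];-10 [16.7 17.4 17.7];-5 [16.9 17.3 17.7];collar z 6.9784249013013975 xmax 9.060962816602345 y -13.103350474120061 12.561512441782705
blade 6 [ 5.45239643  1.31761637 35.14223291]
```

Request:
play_rows(plan=[[0,0,10,0,0,0,5],[0,0,10,0,0,0,5],[0,0,4,0,0,0,5],[0,0,0,0,0,0,5],[0,0,0,0,0,0,5],[0,0,0,0,0,0,5]])

```text
time: 39.9
ee_pos: [0.4503, -0.1241, 0.0809]
eef_rot: [0.0, 0.998, 0.056, 0.0]
wrist_force: [-0.7, 0.2, -0.4]
opening: 0.013
```

Run:
```python
from h import *
for i in range(2): keyholder()
```

```text
tcp [ 0.4503 -0.1241  0.0809] yaw -83.6 tilt 0.03 turn -0.1 shift now [-1.4 -0.1 32.4] shift after turn [-1.4 -0.1 32.4] F [-0.7  0.2 -0.4] op 13.0 t 39.9
holder 13678 mean [ 0.4599 -0.1232] rect [ 446.3 -124.7] [80.1 80.8] 6.4 axis 96.7 zmed 0.036
front 17.4 key centre [ 0.4457 -0.1246  0.081 ]
tcp [ 0.4503 -0.1241  0.081 ] yaw -83.6 tilt 0.04 turn -0.1 shift now [-1.4 -0.2 32.5] shift after turn [-1.4 -0.2 32.5] F [-0.6 -0.1 -0.7] op 12.9 t 39.95
holder 13668 mean [ 0.46   -0.1232] rect [ 446.2 -124.8] [80.5 80.6] 6.0 axis 96.7 zmed 0.036
front 17.4 key centre [ 0.4457 -0.1246  0.081 ]
```

Request:
play_rows(plan=[[0.3,0,4,0,0,0,5],[0,0,4,0,0,0,5],[0,0,4,0,0,0,5],[0,0,3,0,0,0,5],[0,0,0,0,0,0,5],[0,0,0,0,0,0,5]])

```text
time: 40.6
ee_pos: [0.4502, -0.1239, 0.0656]
eef_rot: [-0.0, 0.998, 0.056, -0.0]
wrist_force: [0.2, -0.2, -1.3]
opening: 0.0129
```

Blade end is at about 29 mm, below the holder's top at 36 mm, with no contact force. I continue down.

Request:
play_rows(plan=[[0,0,4,0,0,0,5],[0,0,4,0,0,0,5],[0,0,4,0,0,0,5],[0,0,3,0,0,0,5],[0,0,1.5,0,0,0,5],[0,0,0.5,0,0,0,5],[0,0,0,0,0,0,5],[0,0,0,0,0,0,5]])

```text
time: 41.4
ee_pos: [0.4504, -0.124, 0.0489]
eef_rot: [0.0, 0.998, 0.056, 0.0]
wrist_force: [-0.3, -0.6, -0.8]
opening: 0.0134
```

Request:
play_rows(plan=[[0,0,0.7,0,0,0,5],[0,0,0,0,0,0,5],[0,0,0,0,0,0,25],[0,0,0,0,0,0,45],[0,0,0,0,0,0,45],[0,0,0,0,0,0,45],[0,0,-25,0,0,0,50],[0,0,-35,0,0,0,70],[0,0,-40,0,0,0,85],[0,0,-40,0,0,0,85],[0,0,-40,0,0,0,85],[0,0,-20,0,0,0,85]])

```text
time: 42.6
ee_pos: [0.4516, -0.1245, 0.2518]
eef_rot: [0.001, 0.998, 0.056, 0.003]
wrist_force: [0.2, -0.0, -0.1]
opening: 0.0849
```

Request:
play_rows(plan=[[0,0,-30,0,0,0,85],[0,0,0,0,0,0,85],[0,0,0,0,0,0,85],[0,0,0,0,0,0,85]])

```text
time: 43.0
ee_pos: [0.4495, -0.1236, 0.2768]
eef_rot: [-0.001, 0.998, 0.056, -0.001]
wrist_force: [0.2, 0.5, -0.2]
opening: 0.085
```

Run:
```python
from h import *
w=grab_frame("wrist");q=wcloud(w);t=grab_frame("top");p=cloud(t);s=grab_frame("scene")
cv2.imwrite("pics/w10.png",w["img"])
for n,p in (("top",p),("wrist",q),("scene",cloud(s))):
    rect(p,.608,-.0755,.045,.06,.08,n+" A");rect(p,.603,-.233,.045,.06,.08,n+" B")
    rect(p,.446,-.124,.05,.07,.095,n+" key");rect(p,.446,-.124,.06,.03,.039,n+" holder")
    rect(p,.6,-.332,.04,.041,.05,n+"rotor");rect(p,.6,-.332,.017,.015,.038,n+"socket")
for g in (t,w,s): print([(np.round(d["centre"],3).tolist(),round(d["score"],2)) for d in tip_of(g,"stop0")][:5])
go(.45,-.12,.2)
```

```text
top A 160 mean [ 0.6077 -0.0758] rect [607.8 -75.5] [14.  43.4] 87.4 axis 178.7 zmed 0.0712
top B 161 mean [ 0.6028 -0.2331] rect [ 603.3 -233.5] [14.2 42.9] 89.8 axis 177.1 zmed 0.0709
top key few 0
top holder 35 mean [ 0.485  -0.1522] rect [ 483.1 -150. ] [10.1 18.4] 0.6 axis 75.8 zmed 0.036
toprotor 260 mean [ 0.5998 -0.3314] rect [ 599.1 -331.5] [41.7 41.3] 1.4 axis 171.4 zmed 0.0439
topsocket 65 mean [ 0.6025 -0.3348] rect [ 601.9 -334.6] [21.6 10.1] 88.2 axis 84.8 zmed 0.0195
wrist A 671 mean [ 0.6065 -0.0765] rect [608.1 -75.9] [14.7 44.1] 89.2 axis 178.5 zmed 0.0713
wrist B 675 mean [ 0.6022 -0.2323] rect [ 603.5 -234.1] [15.4 44.2] 88.4 axis 178.8 zmed 0.0712
wrist key 689 mean [ 0.4475 -0.1245] rect [ 446.7 -125.1] [42.9 14.4] 6.3 axis 6.9 zmed 0.0814
wrist holder 4624 mean [ 0.4489 -0.1245] rect [ 446.5 -124.7] [79.9 80.7] 6.3 axis 101.3 zmed 0.036
wristrotor 797 mean [ 0.5995 -0.3309] rect [ 599.7 -331.4] [43.1 42.9] 67.4 axis 162.1 zmed 0.044
wristsocket 173 mean [ 0.6032 -0.3405] rect [ 604.6 -336.4] [23.7 10.5] 67.9 axis 69.8 zmed 0.0257
scene A 227 mean [ 0.6068 -0.07
[... 185 characters left out ...]
192] rect [ 447.7 -121.6] [44.  15.3] 7.2 axis 7.8 zmed 0.079
scene holder 1108 mean [ 0.4417 -0.1107] rect [ 447.7 -123. ] [80.6 83.1] 6.7 axis 33.7 zmed 0.0366
scenerotor 148 mean [ 0.6001 -0.328 ] rect [ 600.  -328.9] [41.7 42.1] 44.6 axis 123.9 zmed 0.0446
scenesocket 8 mean [ 0.6079 -0.3407] rect [ 608.6 -339.7] [8.8 2.5] 67.2 axis 73.4 zmed 0.0357
[([0.613, -0.075, 0.005], 0.8), ([0.605, -0.237, 0.004], 0.67)]
[([0.61, -0.074, 0.007], 0.87), ([0.606, -0.234, 0.006], 0.64)]
[([0.608, -0.232, 0.005], 0.98), ([0.614, -0.079, 0.005], 0.64)]
tcp [ 0.45   -0.1239  0.2774] yaw -83.6 tilt 0.08 turn 0 shift now [ 0.5 -3.8 77.4] shift after turn [ 0.5 -3.8 77.4] F [-0.   0.5 -0.4] op 84.9 t 43.3
```

View pics/w10.png

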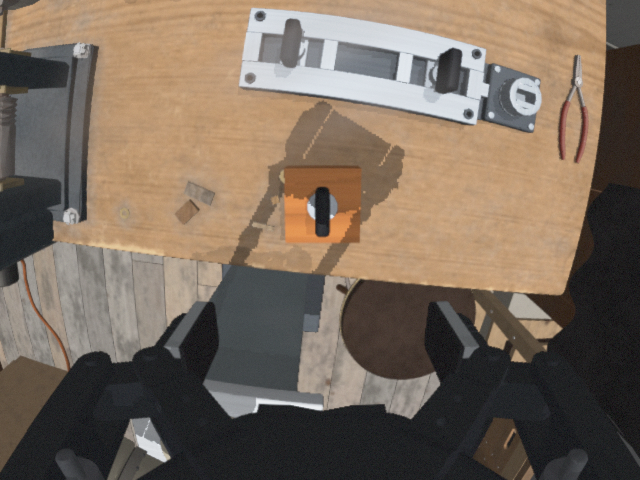

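Final picture: both stops are locked crosswise, the bolt is shot, and the key is upright and fully seated in its holder. The key's top is at 81.4 mm, and it was 81.3 mm at the start.

```bash
python3 -c "
from h import *
print(hand_in())"
```

```text
the job is handed in; nothing more can be done
None
```

I set up the clamp base and handed the job in at about 43 s on the robot's clock. There were two bench stops on the bench. Both are locked into the end slots, the lock is turned, and the key is back in its holder.

- **Stops:** Each was dropped in foot first and turned 90°. In the last check both grips lie along base x at the height a seated stop should have: tops measured 71–71.4 mm, 72 mm expected. No camera view showed a third stop.
- **Lock:** I turned the key clockwise until the twist moment jumped to about 1.1 N m at the end stop. Afterwards the top view shows the socket at 88.2°, against 88.3° expected, and the bolt is visible in the base's end. One last reading of the socket, from the distant wrist camera (about 68°), disagrees. That view was oblique and saw only part of the socket, so I trusted the top view.
- **Key:** It stands upright in its holder with its top at 81.4 mm, against 81.3 mm at the start. The holder has not moved noticeably.
- **Side load:** While turning, the key pushed sideways with up to about 8 N, so I shifted the tool with it; this is well under the limits.
- **Bystanders:** The robot did not go near the vial, the pliers or the tin. I did not re-measure them at the end.

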